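# Put the sample bottle away in the interlocked drawer chest

### The job

Put the amber bottle with the red cap away in the orange drawer: the chest lets only one drawer be open at a time, so first push the green drawer fully shut, then pull the orange one well open, stand the bottle upright in its empty front compartment, let go, and push that drawer fully shut without slamming it. Finally lock the chest by turning its knob clockwise until the white mark points at the red dot, and leave everything else standing where it is.

Things in the scene. Friction and masses are not known exactly. Their poses are not given: they have to be found in the camera images.
- chest: Cream low chest, fixed: two drawers side by side at y = +-61.5; green and orange change places. Origin on the table under the middle of the drawer block; +x from the fronts to the back, +y to its left seen from the robot. Block: 240 deep (closed fronts at x -120), 252 wide, 122 high. An interlock keeps one drawer shut (5 mm play) while the other is open over 5 mm; it frees by itself.
- shelf_edge (a point): Middle of the lower front edge of the grey shelf (220 wide, 12 thick, 135 deep) above the drawers: 200 mm above the table, 15 mm proud of the closed fronts; jars with cuttings on it reach to 320 mm. It blocks an upright gripper over a shut drawer's pull, so come from the robot's side, tool tilted 20 to 40 degrees. Axes as the chest's.
- drawer_green (a joint): Opening of the green-fronted drawer in m: 0 fully shut, 0.14 fully open. Slides along the chest's -x. Starts open. About 1.2 N of friction, light damping, no spring.
- drawer_orange (a joint): Opening of the orange-fronted drawer in m: 0 fully shut, 0.14 fully open, slides along the chest's -x. Starts shut, held by the interlock. About 1.2 N of friction, no spring.
- green_handle (a point): Grip point of the green drawer's pull, moves with the drawer. The pull is an upright solid green tab, 14 thick (chest y), 36 high, standing 41 out from the drawer front; the point is its middle, 22 mm out from the front, 86 mm above the table. Front panel 117 wide, 14 to 110 mm above the table.
- orange_handle (a point): Grip point of the orange drawer's pull; same shape and place on its drawer as the green one.
- orange_front_floor (a point): Middle of the floor of the orange drawer's empty front compartment, moves with the drawer; axes as the chest's, 60 mm behind the outer front face. 83 long (x -45 to +38), 93 wide, floor 22 mm above the table; side and rear walls 29 mm above the floor, front panel 88. A 10 mm square steel post at x -25, y -40 rises to 97 mm above the table.
- lock_knob (a joint): Angle of the lock knob in rad, 0 to 2.6, growing clockwise as seen facing its panel. At 0 the white mark points straight down the slope, towards the robot; at 2.0 at the red dot (locked). Starts unlocked at 0.5 to 1.1, stays where it is left, about 0.05 N m of friction. From about 1.2 it lowers a bar that blocks the drawers: shut them first.
- knob_grip (a point): On the knob's axis, at grip height, on a console left of the drawers (90 wide, 103 high, panel sloping 26 degrees towards the robot). Black bar grip 42 long, 14 thick, 32 high on a 44 mm disc; point 7 mm below the bar's top, 37 off the panel. Frame turns with the knob: z along the axis, out of the panel, 26 degrees from vertical, leaning to the chest's -x; -x to the marked end; y across the 14 mm.
- knob_mark (a point): Marked (white) end of the knob's bar, 21 mm from the axis, at grip height.
- lock_dot (a point): Red dot (12 mm) on the panel, 34 mm from the knob's axis.
- bottle: Amber bottle with a RED cap, loose, upright. Body 36 mm diameter to 46 high, shoulder to 54, cap 23 diameter up to 75. Paper label. About 60 g (40 to 85). Origin: centre of the base, z up. It trades places with the three next things.
- white_cap_bottle: Bystander: the same amber bottle with a WHITE cap. Origin under its centre.
- clear_cup: Bystander: clear cup, 72 diameter, 55 high. Origin under its centre.
- lidded_pot: Bystander: clear pot with white lid, 60 diameter, 60 high. Origin under its centre.
- green_cup: Bystander: green cup, 72 diameter, 55 high, in front and to the left of the console. Origin under its centre.
- plant_jar: Bystander: jar 68 diameter, 90 high with a cutting to about 200 mm, right of the others. Origin under its centre.
- spatula: Bystander: spatula lying on the table far left, 280 long. Origin at its middle.

How it is judged (in metres and radians):
On the way, in this order (a step that is already met when the one before it is completed fails the run):
1. the green drawer is pushed fully shut (within 5 mm) (value of joint drawer_green below 0.005 m), for 0.2 s.
2. the orange drawer is pulled at least 80 mm open, the green one staying shut (value of joint drawer_orange above 0.08 m and value of joint drawer_green below 0.005 m), for 0.2 s.
3. the bottle stands upright on the floor of the orange drawer's front compartment, let go (x of bottle in the frame of orange_front_floor between -0.045 and 0.045 m and y of bottle in the frame of orange_front_floor between -0.045 and 0.045 m and z of bottle in the frame of orange_front_floor between -0.006 and 0.01 m and angle between bottle's own z axis and vertical below 0.15 rad and contact force between bottle and the fingers below 0.1 N and linear speed of bottle below 0.03 m/s), for 0.2 s.
4. the orange drawer is fully shut (within 5 mm) with the bottle upright inside (x of bottle in the frame of orange_front_floor between -0.045 and 0.045 m and y of bottle in the frame of orange_front_floor between -0.045 and 0.045 m and z of bottle in the frame of orange_front_floor between -0.006 and 0.01 m and angle between bottle's own z axis and vertical below 0.15 rad and value of joint each of drawer_orange, drawer_green below 0.005 m), for 0.2 s.
At the end, for the whole second after the job is handed in: Both drawers are shut within 5 mm, the bottle stands upright (within 8 degrees), at rest and let go, on the floor of the orange drawer's front compartment, and the knob's mark points at the red dot within 0.15 rad (1.85 to 2.15) (all of step 4 and contact force between bottle and the fingers below 0.1 N and linear speed of bottle below 0.03 m/s and value of joint lock_knob between 1.85 and 2.15 rad); the robot touches nothing.
It fails at once if a drawer is slammed (shut faster than 0.6 m/s) (velocity of joint any of drawer_green, drawer_orange below -0.6 m/s).
It fails at once if the bottle is tipped by more than 35 degrees (angle between bottle's own z axis and vertical above 0.6 rad).
It fails at once if a bystander (white-capped bottle, clear cup, lidded pot, green cup, plant jar or spatula) is shifted by more than 30 mm (distance of any of white_cap_bottle, clear_cup, lidded_pot, green_cup, plant_jar, spatula from where it was at the start of the episode above 0.03 m).
It also fails if it takes over 72 s, if anything falls off the work surface, if the arm or the gripper's body presses on something with over 40 N, if the wrist force passes 120 N, or if a joint passes its speed limit or range.

### The arm

A 7-joint arm with a two-finger parallel gripper is mounted at the origin on the work surface. World frame = base frame: x ahead of the robot, y to its left, z up, the work surface at z = 0. Lengths are in mm, angles in rad, forces in N, time in s.
With the tool pointing down it reaches from about 350 to 900 mm from the base axis. Payload 7.2 kg.
Tool frame: the origin (TCP) lies midway between the tips of the shut fingers; the grasp point (between the pads) lies 19 mm behind it (arm.tcp_to_grasp is the distance from the TCP to the grasp point, in mm); z points along the fingers, y is the line along which they close (so a half turn about z gives the same grasp; the last joint's range is limited). The gripper opens to 85 mm and grips with 20 to 120 N. Pads are 22 mm wide; open, the fingers measure 114 mm over their backs; the gripper's body (76 mm by 85 mm) begins 54 mm behind the grasp point. The pads swing forward as they close: fully open they stand 13 mm farther back than shut.
Start: joints at [1.236, 0.411, -0.013, 1.596, 0.006, 1.134, -0.082], TCP at [164.767, -602.894, 231.297] pointing down, gripper open.
Joint ranges: [-2.95, 2.95], [-0.29, 1.99], [-1.47, 1.44], [0.14, 2.54], [-1.03, 4.17], [0.13, 1.85], [-2.86, 2.86]. Speed limits (rad/s): [2.39, 2.39, 3.01, 3.01, 3.14, 3.14, 3.14].

### API

Orientations are given as a rotation vector (axis times angle).
In Python, from plant import status, vision, ticket, arm gives the robot as it stands.
- The arm moves only by the tool arm_command, never from a script. Its argument "targets" is a list of rows, each an object with "claw": the opening, from -1 (shut) to 1 (fully open); "travel": the shift along the tool's x, y, z scaled (see below), a list of three; "rotation": the turn, a rotation vector about the tool's x, y, z scaled (see below), a list of three. A call has 1 to 10 rows; each row is the pose to reach, as a shift and turn from the pose commanded when the call began, along the tool's axes at that moment; what a row does not reach only later rows make up. The controller multiplies each number of a shift by 0.1 m and each number of a turn by 120 degrees. A row lasts 1/10 s, in which the tool goes at most 50 mm and 8.59 degrees, less where a joint would pass 70% of its speed; a pose out of reach is approached as far as the arm can. A call with a number of a shift or a turn outside -1 to 1 is refused whole. A call with a gripper value outside its range is refused whole. The fingers move at their own pace and stop on an object; "grip_force" is the grip in N (left out, the last holds). Time passes only in rows, so rows that repeat a pose let the fingers close. It gives the time, the measured TCP pose, the force, the opening and the grip force at its end, in the units of the state.
- status.get_state(): the state, without advancing time (a new reading comes with each control period).
- vision.snapshot(name): name is "side" or "top" or "wrist"; returns a dict with "pixels" (384x512x3 uint8, red, green, blue), "range_z" (384x512 float32, mm along the optical axis (not along the pixel's ray), 0 where there is no reading), "intrinsics" (3x3 intrinsics, pixels), "pose" (4x4, takes a point from camera to world coordinates). Camera axes: x right, y up, looking along -z (the intrinsics and any distortion apply to the point x, -y, -z); pixel columns grow to the right and rows downward; lengths in mm; the calibration is good to about 2 mm. A picture is of the moment at which its call begins.
- ticket.close_job(): hands the job in; it is judged then, once.
The state is a dict: "t": time; "joint_positions": joint angles; "dq": joint speeds; "tau": joint torques, N m; "eef_pos": TCP position; "orientation": TCP orientation; "wrist_force": force on the tool from outside, world axes, zero at the start; "torque": the same for the moment, N m; "finger_gap": finger opening in mm; "grasp_force": force on a finger pad.
Only numpy, scipy, OpenCV 4.12 (cv2) and the standard library are available. Lean on these libraries where they do the work, as an engineer would, in place of code of your own. Each camera call takes 0.05 s, during which the arm holds its last target. There are 200 camera calls.

## Working session

There is one attempt and no reset: what is moved stays moved. The work goes in short steps, Python scripts to look and compute and a tool call to move; the robot and the scene stay as the last step left them, time stands still between calls to the robot, and variables do not carry over. Pictures are saved under pics/ and viewed, at most 10 in all, crops included, and the job is handed in when it is done.

Besides the shell and the picture viewer there is one more tool, called after "Call:" in YAML: its name, and indented under it one key for each argument. arm_command: Moves the arm, as the interface text tells. Its arguments: {"type":"object","properties":{"targets":{"type":"array"},"grip_force":{"type":"number"}},"required":["targets"]}

```bash
mkdir -p pics; ls; python3 - <<'E'
from plant import status, vision, arm
import cv2,numpy as np
s=status.get_state();print(s, arm.tcp_to_grasp)
for n in("side","top"):
    d=vision.snapshot(n);np.savez(f"{n}0.npz",**d)
    cv2.imwrite(f"pics/{n}0.png",d["pixels"][...,::-1])
    print(n,d["intrinsics"],d["pose"])
E
```

```text
pics
{'t': 0.0, 'joint_positions': array([ 1.23582368,  0.41190654, -0.0127275 ,  1.59705746,  0.00560832,
        1.13427083, -0.08220934]), 'dq': array([ 8.69172000e-04,  1.52198665e-04, -1.44617794e-04,  3.40047986e-04,
        2.05295930e-04,  2.27817701e-05,  7.46442101e-04]), 'tau': array([-1.64913454e-03, -6.00620055e+01,  6.81156535e-01, -2.99403816e+01,
        1.38151200e-02,  1.07381365e-02, -1.69580045e-05]), 'eef_pos': array([ 164.59843053, -602.4246967 ,  230.44335159]), 'orientation': array([-3.11212083e+00, -4.17646306e-01,  5.13738162e-04]), 'wrist_force': array([ 0.32457099, -1.30220453,  0.16235024]), 'torque': array([ 0.08319613,  0.06398012, -0.01268773]), 'grasp_force': 0.0, 'finger_gap': 85.61784235284209} 18.700000000000003
side [[398.18700924   0.         249.42491191]
 [  0.         398.18700924 192.46380163]
 [  0.           0.           1.        ]] [[-9.12208542e-01  2.89834661e-01 -2.89605671e-01  1.79530227e+02]
 [-4.09287104e-01 -6.11876545e-01  6.76824320e-01  8.96605588e+02]
 [ 1.89642298e-02  7.35936793e-01  6.76784600e-01  9.82122470e+02]
 [ 0.00000000e+00  0.00000000e+00  0.00000000e+00  1.00000000e+00]]
top [[364.72659746   0.         258.9470221 ]
 [  0.         364.72659746 191.75979175]
 [  0.           0.           1.        ]] [[ 2.26870503e-02  9.90345224e-01 -1.36753924e-01  3.72736306e+02]
 [-9.99572772e-01  2.49913022e-02  1.51561209e-02  3.12579744e+01]
 [ 1.84274505e-02  1.36351651e-01  9.90489100e-01  1.45694484e+03]
 [ 0.00000000e+00  0.00000000e+00  0.00000000e+00  1.00000000e+00]]
```

View pics/side0.png

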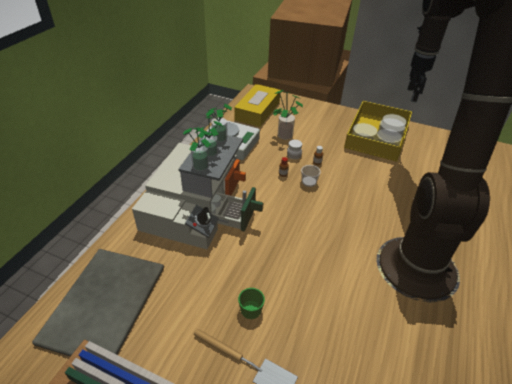

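View pics/top0.png

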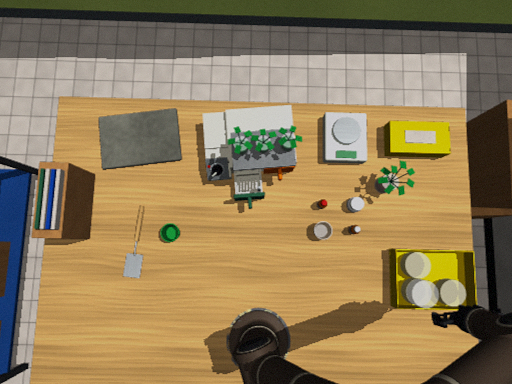

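```bash
cat > h.py <<'E'
import numpy as np,cv2
from scipy.spatial.transform import Rotation as R
def load(n):
    d=dict(np.load(n)) if isinstance(n,str) else n
    K,P,z=d["intrinsics"],d["pose"],d["range_z"]
    v,u=np.indices(z.shape)
    c=np.stack([(u-K[0,2])/K[0,0]*z,-(v-K[1,2])/K[1,1]*z,-z],-1)
    d["xyz"]=c@P[:3,:3].T+P[:3,3]; d["ok"]=z>0
    d["hsv"]=cv2.cvtColor(d["pixels"],cv2.COLOR_RGB2HSV)
    return d
def ray(d,u,v):
    K,P=d["intrinsics"],d["pose"]
    r=P[:3,:3]@np.array([(u-K[0,2])/K[0,0],-(v-K[1,2])/K[1,1],-1.]);return P[:3,3],r/np.linalg.norm(r)
def onplane(d,u,v,z):
    o,r=ray(d,u,v);return o+r*(z-o[2])/r[2]
def tri(a,b):
    A=0;y=0
    for o,r in(a,b):
        M=np.eye(3)-np.outer(r,r);A=A+M;y=y+M@o
    return np.linalg.solve(A,y)
def mask(d,lo,hi):
    return cv2.inRange(d["hsv"],np.array(lo),np.array(hi))
def blobs(m,mn=4):
    n,l,s,c=cv2.connectedComponentsWithStats(m,connectivity=8)
    return [(i,s[i,4],c[i].round(1),s[i,:4]) for i in range(1,n) if s[i,4]>=mn],l
E
python3 - <<'E'
from h import *
np.set_printoptions(precision=1,suppress=True)
for n in("side","top"):
    d=load(n+"0.npz")
    for nm,lo,hi in(("red",(0,170,90),(4,255,255)),("red2",(174,150,80),(180,255,255)),("orange",(5,190,90),(13,255,255)),("green",(50,120,25),(85,255,200))):
        b,l=blobs(mask(d,lo,hi),3)
        for i,a,c,s in b:
            p=d["xyz"][(l==i)&d["ok"]]
            if len(p) and 300<np.median(p[:,0])<950 and abs(np.median(p[:,1]))<420: print(n,nm,a,c,s,np.median(p,0),p.min(0),p.max(0))
d=load("top0.npz");x=d["xyz"]
for nm,lo,hi in(("block",110,135),("shelf",205,220)):
    m=((x[...,2]>lo)&(x[...,2]<hi)&d["ok"]&(x[...,0]>550)&(x[...,0]<950)&(np.abs(x[...,1]-50)<220)&(d["hsv"][...,1]<60)).astype(np.uint8)
    b,l=blobs(m,100)
    for i,a,c,s in b:
        pts=x[l==i][:,:2].astype(np.float32); print(nm,a,np.median(x[l==i][:,2]),cv2.minAreaRect(pts), cv2.boxPoints(cv2.minAreaRect(pts)))
E
```

```text
side red 10 [284.2 159. ] [283 158   4   3] [ 525.9 -231.5   74. ] [ 518.6 -243.8   70.9] [ 532.5 -227.3   78.7]
side red 5 [194.4 224.2] [194 223   2   3] [653.1 206.9  91.6] [651.1 203.8  89.3] [656.3 211.6  93.2]
side orange 86 [235.1 169.7] [226 160  19  20] [652.8 -62.6 107.7] [ 611.2 -117.2   97.2] [666.6  -3.1 113.4]
side green 19 [227.3 106.4] [224 104   7   6] [684.2 -86.6 332.8] [672.8 -94.6 327.5] [693.4 -80.2 339.7]
side green 35 [209.5 112.7] [206 109   8   9] [730.5 -58.  316.7] [  710.5 -1543.7  -765. ] [1617.8   -9.9  330.5]
side green 37 [219.7 112.7] [217 110   6   7] [695.  -57.  324.3] [ 685.1 -104.4  303.4] [712. -45. 332.]
side green 11 [217.7 123.4] [215 122   6   4] [679.9 -14.4 315. ] [673.3 -17.2 309.1] [688.   -7.9 318.2]
side green 20 [187.  130.9] [184 129   7   5] [724.3  90.2 337. ] [714.1  81.1 330.6] [734.   98.9 342. ]
side green 101 [206.8 131.8] [197 128  21   9] [685.3  25.7 304.4] [666.8 -90.4 211.8] [749.7  67.2 336.2]
side green 39 [205.8 142.8] [202 139   9   8] [664.9  88.1 312. ] [654.9  80.6 303.5] [676.3  96.6 320.7]
side green 34 [193.6 1
[... 2343 characters left out ...]
 [337 151  19   7] [ 724.9 -330.4   56.6] [ 712.4 -367.    51. ] [ 737.4 -294.4   64.2]
top green 131 [249.2 196.6] [234 193  30  15] [543.7  46.3 108.5] [501.6  -4.8  49.7] [554.4 103.1 117.5]
top green 282 [169.5 232.2] [160 223  20  19] [403.6 355.   11.8] [369.1 314.1  -3.2] [437.3 383.7  59.4]
block 1501 122.41503907885203 ((827.6411743164062, 17.693634033203125), (117.76176452636719, 252.1037139892578), 7.0773606300354) [[ 753.7  135.5]
 [ 784.7 -114.7]
 [ 901.6 -100.1]
 [ 870.5  150. ]]
shelf 1258 212.42996214232278 ((698.1610107421875, 3.9546279907226562), (136.62342834472656, 219.86215209960938), 5.992123126983643) [[ 618.7  106.2]
 [ 641.7 -112.5]
 [ 777.6  -98.2]
 [ 754.6  120.4]]
```

```bash
cat >> h.py <<'E'
CH=np.array([765.5,11.8]);YAW=np.radians(6.5)
def c2w(x,y,z=0,ch=None,yaw=None):
    yaw=YAW if yaw is None else yaw;c,s=np.cos(yaw),np.sin(yaw)
    o=CH if ch is None else ch
    return np.array([o[0]+c*x-s*y,o[1]+s*x+c*y,z])
def w2c(p,ch=None,yaw=None):
    yaw=YAW if yaw is None else yaw;c,s=np.cos(yaw),np.sin(yaw);o=CH if ch is None else ch
    d=np.asarray(p)[...,:2]-o;return np.stack([c*d[...,0]+s*d[...,1],-s*d[...,0]+c*d[...,1],np.asarray(p)[...,2]],-1)
def ori(yaw,tilt):  # degrees; tool x ahead at yaw, tips forward by tilt
    return R.from_euler('z',yaw,degrees=True)*R.from_rotvec([np.pi,0,0])*R.from_euler('y',tilt,degrees=True)
def plan(wps):
    """wps: list of (tcp xyz, Rotation); from the commanded pose kept in cmd.npy"""
    c=np.load("cmd.npy");p,r=c[:3],R.from_rotvec(c[3:])
    for q,o in wps:
        t=np.round(r.inv().apply(np.asarray(q)-p)/100,3); w=np.round((r.inv()*o).as_rotvec()/np.radians(120),3)
        n=max(np.linalg.norm(t)*2,np.linalg.norm(w)*120/8.59)
        print("travel",t.tolist(),"rot",w.tolist(),"rows>=%.1f"%n,"OUT" if max(abs(t))>1 else "", "tcp",np.round(q))
        p=p+r.apply(t*100);r=r*R.from_rotvec(w*np.radians(120))
    np.save("cmd_next.npy",np.r_[p,r.as_rotvec()])
def seg(p,q,o,n=None):
    p,q=np.array(p,float),np.array(q,float);n=n or int(np.ceil(np.linalg.norm(q-p)/98))
    return [(p+(q-p)*k/n,o) for k in range(1,n+1)]
E
python3 - <<'E'
from h import *
np.set_printoptions(precision=1,suppress=True)
a=load("side0.npz");b=load("top0.npz")
print(tri(ray(a,284.2,159),ray(b,323.7,202.5)))
for n,d,l in(("s",a,0),("t",b,0)):
    x=d["xyz"]; m=(mask(d,(45,60,10),(90,255,140))>0)&d["ok"]&(x[...,2]<125)&(x[...,2]>60)&(x[...,0]>450)&(x[...,0]<600)&(abs(x[...,1]-50)<90)
    p=w2c(x[m]);print(n,len(p),np.percentile(p,[2,10,50,90,98],axis=0))
    q=p[p[:,2]>106];print(np.polyfit(q[:,1],q[:,0],1))
np.save("cmd.npy",np.r_[164.767,-602.894,231.297,-3.11212083e+00, -4.17646306e-01,  5.13738162e-04])
o=ori(6.5,30)
plan([((235,-510,260),ori(15.3,0)),]+seg((235,-510,260),(420,30,240),o))
E
```

```text
[ 528.4 -239.4   70.2]
s 141 [[-254.5   13.6   99.6]
 [-241.6   29.3  101.6]
 [-217.9   67.   108. ]
 [-211.   112.   111.4]
 [-209.   120.3  112.4]]
[   0.  -216.6]
t 176 [[-255.3    7.9   69.3]
 [-236.3   19.1   85.8]
 [-217.4   60.7  107.8]
 [-209.   103.6  113.3]
 [-206.9  114.8  115.1]]
[  -0.  -214.4]
travel [0.922, -0.711, -0.286] rot [-0.001, 0.0, -0.0] rows>=2.4  tcp [ 235 -510  260]
travel [0.535, -0.787, 0.033] rot [-0.019, 0.25, 0.072] rows>=3.6  tcp [ 266. -420.  257.]
travel [0.336, -0.86, 0.233] rot [0.0, -0.0, -0.0] rows>=1.9  tcp [ 297. -330.  253.]
travel [0.336, -0.86, 0.233] rot [0.0, -0.0, -0.0] rows>=1.9  tcp [ 328. -240.  250.]
travel [0.336, -0.859, 0.233] rot [0.0, -0.0, -0.0] rows>=1.9  tcp [ 358. -150.  247.]
travel [0.336, -0.86, 0.233] rot [0.0, -0.0, -0.0] rows>=1.9  tcp [389. -60. 243.]
travel [0.336, -0.859, 0.233] rot [0.0, -0.0, -0.0] rows>=1.9  tcp [420.  30. 240.]
```

Call:
arm_command:
  targets:
    - {"claw": 1, "travel": [0.922, -0.711, -0.286], "rotation": [0, 0, 0]}
    - {"claw": 1, "travel": [0.922, -0.711, -0.286], "rotation": [0, 0, 0]}
    - {"claw": 1, "travel": [0.922, -0.711, -0.286], "rotation": [0, 0, 0]}

```text
t: 0.4
eef_pos: [238.5, -506.5, 260.6]
orientation: [-3.112, -0.425, -0.003]
wrist_force: [0.2, -1.0, -0.5]
finger_gap: 85.7
grasp_force: 0.0
```

Call:
arm_command:
  targets:
    - {"claw": 1, "travel": [0.535, -0.787, 0.033], "rotation": [-0.019, 0.25, 0.072]}
    - {"claw": 1, "travel": [0.535, -0.787, 0.033], "rotation": [-0.019, 0.25, 0.072]}
    - {"claw": 1, "travel": [0.535, -0.787, 0.033], "rotation": [-0.019, 0.25, 0.072]}
    - {"claw": 1, "travel": [0.535, -0.787, 0.033], "rotation": [-0.019, 0.25, 0.072]}

```text
t: 0.8
eef_pos: [265.2, -419.5, 257.0]
orientation: [-3.001, -0.165, -0.814]
wrist_force: [-0.1, 0.3, -0.3]
finger_gap: 85.7
grasp_force: 0.0
```

Call:
arm_command:
  targets:
    - {"claw": 1, "travel": [0.336, -0.86, 0.233], "rotation": [0, 0, 0]}
    - {"claw": 1, "travel": [0.336, -0.86, 0.233], "rotation": [0, 0, 0]}

```text
t: 1.0
eef_pos: [295.7, -329.3, 252.3]
orientation: [-3.0, -0.162, -0.805]
wrist_force: [1.8, 0.6, 0.8]
finger_gap: 85.6
grasp_force: 0.0
```

Call:
arm_command:
  targets:
    - {"claw": 1, "travel": [0.336, -0.86, 0.233], "rotation": [0, 0, 0]}
    - {"claw": 1, "travel": [0.336, -0.86, 0.233], "rotation": [0, 0, 0]}

```text
t: 1.2
eef_pos: [327.4, -237.8, 249.5]
orientation: [-3.001, -0.168, -0.805]
wrist_force: [0.7, 0.2, 1.4]
finger_gap: 85.2
grasp_force: 0.0
```

Call:
arm_command:
  targets:
    - {"claw": 1, "travel": [0.336, -0.86, 0.233], "rotation": [0, 0, 0]}
    - {"claw": 1, "travel": [0.336, -0.86, 0.233], "rotation": [0, 0, 0]}

```text
t: 1.4
eef_pos: [358.2, -147.7, 246.4]
orientation: [-3.001, -0.169, -0.805]
wrist_force: [0.8, -0.4, 1.5]
finger_gap: 85.3
grasp_force: 0.0
```

Call:
arm_command:
  targets:
    - {"claw": 1, "travel": [0.336, -0.86, 0.233], "rotation": [0, 0, 0]}
    - {"claw": 1, "travel": [0.336, -0.86, 0.233], "rotation": [0, 0, 0]}

```text
t: 1.6
eef_pos: [389.0, -58.2, 242.8]
orientation: [-3.001, -0.167, -0.805]
wrist_force: [1.2, -0.9, -0.2]
finger_gap: 85.3
grasp_force: 0.0
```

Call:
arm_command:
  targets:
    - {"claw": 1, "travel": [0.336, -0.86, 0.233], "rotation": [0, 0, 0]}
    - {"claw": 1, "travel": [0.336, -0.86, 0.233], "rotation": [0, 0, 0]}
    - {"claw": 1, "travel": [0.336, -0.86, 0.233], "rotation": [0, 0, 0]}

```text
t: 1.9
eef_pos: [420.6, 36.8, 240.4]
orientation: [-2.998, -0.185, -0.806]
wrist_force: [0.2, -1.1, -1.2]
finger_gap: 85.3
grasp_force: 0.0
```

```bash
cp cmd_next.npy cmd.npy; python3 - <<'E'
from h import *
from plant import status,vision
np.set_printoptions(precision=1,suppress=True)
d=vision.snapshot("wrist");np.savez("w1.npz",**d);cv2.imwrite("pics/w1.png",d["pixels"][...,::-1])
print(status.get_state()["eef_pos"],np.load("cmd.npy"),d["pose"],d["intrinsics"][0,0])
E
```

```text
[420.3  34.4 240.3] [420.   30.  240.   -3.   -0.2  -0.8] [[  0.1   1.   -0.2 416.6]
 [ -1.    0.1  -0.   36.7]
 [  0.    0.2   1.  402.6]
 [  0.    0.    0.    1. ]] 277.6599630936785
```

View pics/w1.png

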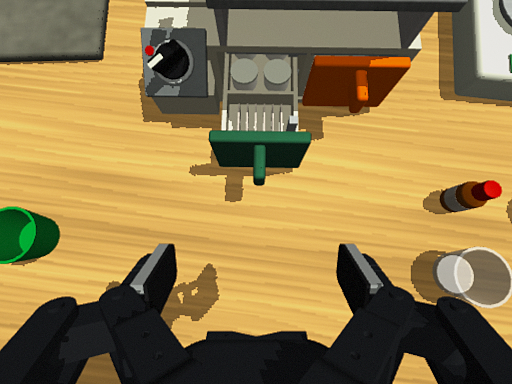

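```bash
python3 - <<'E'
from h import *
np.set_printoptions(precision=1,suppress=True)
d=load("w1.npz");x=d["xyz"]
for nm,lo,hi,box in(("green",(60,80,20),(90,255,200),(200,315,120,190)),("orange",(3,180,60),(15,255,255),(300,415,50,115))):
    m=(mask(d,lo,hi)>0)&d["ok"];k=np.zeros_like(m);k[box[2]:box[3],box[0]:box[1]]=1;m&=k
    P=x[m];p=w2c(P)
    # top edge of panel
    tp=P[(p[:,2]>104)&(p[:,0]>-235 if nm=="green" else p[:,0]>-135)]
    print(nm,len(p),np.percentile(p,[1,5,50,95,99],axis=0).tolist()); print(" yaw",np.degrees(np.arctan(-np.polyfit(tp[:,1],tp[:,0],1)[0])))
    xm=p[:,0].min(); t=p[(p[:,0]<(-226 if nm=="green" else -132))&(p[:,2]>98)]; print(" tab",len(t),t.min(0),t.max(0),np.median(t,0))
    f=p[(p[:,2]<95)&(p[:,2]>30)&(abs(abs(p[:,1])-61.5)>15)];print(" face x",np.median(f[:,0]),f[:,1].min(),f[:,1].max())
# cap
m=(mask(d,(0,170,90),(3,255,255))>0)|(mask(d,(172,150,80),(180,255,255))>0)
b,l=blobs(m.astype(np.uint8),10)
for i,a,c,s in b: print("red",a,c,s,np.median(x[(l==i)&d["ok"]],0),w2c(np.median(x[(l==i)&d["ok"]],0)))
m=cv2.inRange(d["hsv"],np.array([0,0,190]),np.array([180,40,255]));m[80:]=0;m[:,:145]=0;m[:,200:]=0;m[:45]=0
b,l=blobs(m,5)
for i,a,c,s in b: print("white",a,c,s,np.median(x[(l==i)&d["ok"]],0),w2c(x[(l==i)&d["ok"]]).mean(0))
m=((mask(d,(0,0,0),(180,255,45))>0)&d["ok"]);k=np.zeros_like(m);k[35:85,140:200]=1;m&=k
p=w2c(x[m]);print("black",np.percentile(p,[2,25,50,75,98],axis=0).tolist())
E
```

```text
green 3387 [[-260.9372331904035, 6.937355574290408, 22.431163796196195], [-248.126867335439, 11.831557589997752, 32.07651874202056], [-220.16518966644009, 62.12994193394202, 101.82427629101994], [-209.55648846094417, 112.0291961103771, 110.360605521024], [-207.72243942835397, 116.77159773582618, 110.9305475589953]]
 yaw 6.182749344433672
 tab 353 [-261.6   55.2   98.7] [-226.1   67.9  105.9] [-243.7   61.9  103.4]
 face x -220.3312902292418 5.708295334233963 117.72731981565762
orange 4510 [[-162.2514191987146, -117.40098850516092, 17.453619884722983], [-155.23885165996992, -112.56824589474239, 25.947241437641964], [-121.20837039274424, -55.25024634398967, 89.90683651302999], [-111.12248824894249, -6.950384098076252, 110.14567545100608], [-108.64670949505091, -3.7051669347297413, 110.80926009255462]]
 yaw 6.119809284851084
 tab 282 [-162.7  -67.9   98.2] [-132.3  -54.4  105.6] [-147.8  -60.   103.2]
 face x -121.2836092014586 -120.4465647965323 -3.290806965168862
red 70 [149.1  50.1] [145  45   9  11] [654.6 205.8  91.6] [-88.2 205.3  91.6]
red 234 [491.9 188.9] [483 181  18  17] [ 528.3 -237.5   74.9] [-263.9 -220.8   74.9]
white 88 [154.7  60.3] [148  54  15  14] [619.3 180.1 121.3] [-126.   184.2  121. ]
black [[-131.22061040349715, 154.30590339870648, 86.41478187149752], [-121.63499878738077, 161.2548960261192, 93.8047844475678], [-116.21798867579307, 168.17604882356454, 106.62724517409578], [-111.08650213572068, 175.7360801139868, 122.40363516410851], [-94.82152961081736, 188.28607899192434, 129.3387040199406]]
```

```bash
sed -i 's/^CH=.*/CH=np.array([764.4,11.8]);YAW=np.radians(6.3)/' h.py; cat >> h.py <<'E'
def tcp(g,tilt=30):  # chest grasp point -> world tcp
    t=np.radians(tilt);return c2w(g[0]+18.7*np.sin(t),g[1],g[2]-18.7*np.cos(t))
O=ori(6.3,30)
E
python3 - <<'E'
from h import *
g=np.array([-247,61.5,86.]);pre=g+[-50,0,86.6]
print(w2c(np.load("cmd.npy")[:3]))
plan([(tcp(pre),O),(tcp(g),O),(tcp(g+[50,0,0]),O),(tcp(g+[100,0,0]),O)])
E
```

```text
[-340.33402581   55.83820109  240.02736573]
travel [0.037, -0.055, 0.988] rot [-0.001, -0.0, 0.001] rows>=2.0  tcp [472.  41. 156.]
travel [-0.001, -0.001, 1.0] rot [0.0, -0.0, 0.0] rows>=2.0  tcp [521.  47.  70.]
travel [0.433, 0.0, 0.25] rot [0.0, -0.0, 0.0] rows>=1.0  tcp [571.  52.  70.]
travel [0.433, 0.0, 0.251] rot [0.0, -0.0, 0.0] rows>=1.0  tcp [621.  58.  70.]
```

Call:
arm_command:
  targets:
    - {"claw": 1, "travel": [0.037, -0.055, 0.988], "rotation": [0, 0, 0]}
    - {"claw": 1, "travel": [0.037, -0.055, 0.988], "rotation": [0, 0, 0]}
    - {"claw": 0.2, "travel": [0.037, -0.055, 0.988], "rotation": [0, 0, 0]}

```text
t: 2.25
eef_pos: [443.3, 16.2, 185.6]
orientation: [3.033, 0.137, 0.767]
wrist_force: [-1.0, -1.6, 0.6]
finger_gap: 73.4
grasp_force: 0.0
```

Call:
arm_command:
  targets:
    - {"claw": 0.2, "travel": [0, 0, 0.3], "rotation": [0, 0, 0]}
    - {"claw": 0.2, "travel": [0, 0, 0.6], "rotation": [0, 0, 0]}
    - {"claw": 0.2, "travel": [0, 0, 0.85], "rotation": [0, 0, 0]}
    - {"claw": 0.2, "travel": [0, 0, 1.0], "rotation": [0, 0, 0]}
    - {"claw": 0.2, "travel": [0, 0, 1.0], "rotation": [0, 0, 0]}

```text
t: 2.75
eef_pos: [477.9, 7.3, 131.0]
orientation: [3.029, 0.114, 0.768]
wrist_force: [0.5, -0.3, 0.7]
finger_gap: 51.4
grasp_force: 0.0
```

Call:
arm_command:
  targets:
    - {"claw": -1, "travel": [0, 0, 0], "rotation": [0, 0, 0]}
    - {"claw": -1, "travel": [0, 0, 0], "rotation": [0, 0, 0]}
    - {"claw": -1, "travel": [0, 0, 0], "rotation": [0, 0, 0]}
    - {"claw": -1, "travel": [0, 0, 0], "rotation": [0, 0, 0]}
    - {"claw": -1, "travel": [0, 0, 0], "rotation": [0, 0, 0]}
    - {"claw": -1, "travel": [0, 0, 0], "rotation": [0, 0, 0]}
  grip_force: 40

```text
t: 3.35
eef_pos: [478.5, 9.5, 133.0]
orientation: [3.029, 0.118, 0.773]
wrist_force: [0.2, 0.5, 0.6]
finger_gap: 0.0
grasp_force: 0.0
```

```bash
python3 - <<'E'
from h import *
from plant import status
s=status.get_state();print(s["joint_positions"].round(3),s["eef_pos"],w2c(s["eef_pos"]));r=R.from_rotvec(s["orientation"]);print(r.as_matrix().round(3));print(np.degrees((O.inv()*r).as_rotvec()))
E
```

```text
[ 0.375  0.142 -0.584  2.416  0.97   0.194 -2.598] [478.48623624   9.52411424 132.95150728] [-284.43686056   29.11240832  132.95150728]
[[ 0.875  0.07   0.479]
 [ 0.076 -0.997  0.006]
 [ 0.478  0.031 -0.878]]
[-2.68068684 -1.45118143  1.13833515]
```

```bash
cat >> h.py <<'E'
def sync():
    from plant import status
    s=status.get_state();np.save("cmd.npy",np.r_[s["eef_pos"],s["orientation"]]);print(s["joint_positions"].round(2),w2c(s["eef_pos"]).round(1),np.degrees((O.inv()*R.from_rotvec(s["orientation"])).as_rotvec()).round(1))
E
python3 - <<'E'
from h import *
sync();plan([(c2w(-300,62,190),ori(6.3,5))])
E
```

```text
[ 0.38  0.14 -0.58  2.42  0.97  0.19 -2.6 ] [-284.4   29.1  133. ] [-2.7 -1.5  1.1]
travel [0.129, -0.304, -0.59] rot [0.02, -0.196, -0.014] rows>=2.8  tcp [459.  41. 190.]
```

Call:
arm_command:
  targets:
    - {"claw": -1, "travel": [0.13, -0.3, -0.59], "rotation": [0.02, -0.196, -0.014]}
    - {"claw": -1, "travel": [0.13, -0.3, -0.59], "rotation": [0.02, -0.196, -0.014]}
    - {"claw": -1, "travel": [0.13, -0.3, -0.59], "rotation": [0.02, -0.196, -0.014]}
    - {"claw": -1, "travel": [0.13, -0.3, -0.59], "rotation": [0.02, -0.196, -0.014]}
    - {"claw": -1, "travel": [0.13, -0.3, -0.59], "rotation": [0.02, -0.196, -0.014]}

```text
t: 3.85
eef_pos: [461.8, 41.4, 192.0]
orientation: [-3.125, -0.174, -0.135]
wrist_force: [-0.2, -0.9, -0.4]
finger_gap: -0.1
grasp_force: 0.0
```

```bash
python3 - <<'E'
from h import *
sync();print(np.load("cmd.npy"),np.load("cmd_next.npy"))
E
```

```text
[ 0.58  0.23 -0.87  2.04  0.24  0.88 -1.88] [-297.5   62.6  192. ] [  0.2 -25.   -0. ]
[ 4.61793527e+02  4.14117266e+01  1.91991513e+02 -3.12536682e+00
 -1.73961126e-01 -1.35460045e-01] [ 4.59383547e+02  4.04557299e+01  1.89959335e+02 -3.12876353e+00
 -1.71662700e-01 -1.37235951e-01]
```

```bash
python3 - <<'E'
from h import *
plan([(c2w(-285,61.5,105),ori(6.3,8)),(c2w(-285,61.5,80),ori(6.3,10)),(c2w(-235,61.5,80),ori(6.3,20)),(c2w(-190,61.5,80),ori(6.3,29))])
E
```

```text
travel [0.049, 0.015, 0.877] rot [-0.002, 0.025, 0.0] rows>=1.8  tcp [474.  42. 105.]
travel [-0.034, -0.0, 0.248] rot [0.0, 0.017, 0.0] rows>=0.5  tcp [474.  42.  80.]
travel [0.492, 0.0, 0.087] rot [0.0, 0.083, 0.0] rows>=1.2  tcp [524.  47.  80.]
travel [0.423, 0.0, 0.154] rot [0.0, 0.075, 0.001] rows>=1.0  tcp [569.  52.  80.]
```

Call:
arm_command:
  targets:
    - {"claw": -1, "travel": [0.05, 0.015, 0.45], "rotation": [0, 0.012, 0]}
    - {"claw": -1, "travel": [0.05, 0.015, 0.877], "rotation": [0, 0.025, 0]}
    - {"claw": -1, "travel": [0.05, 0.015, 0.877], "rotation": [0, 0.025, 0]}

```text
t: 4.15
eef_pos: [468.3, 40.2, 98.6]
orientation: [-3.121, -0.174, -0.205]
wrist_force: [-0.2, -0.4, -0.4]
finger_gap: 0.4
grasp_force: 0.0
```

Call:
arm_command:
  targets:
    - {"claw": -1, "travel": [-0.034, 0, 0.248], "rotation": [0, 0.017, 0]}
    - {"claw": -1, "travel": [-0.034, 0, 0.248], "rotation": [0, 0.017, 0]}

```text
t: 4.35
eef_pos: [470.5, 40.5, 77.1]
orientation: [-3.116, -0.175, -0.268]
wrist_force: [-0.5, -0.1, -0.6]
finger_gap: 0.3
grasp_force: 0.0
```

Call:
arm_command:
  targets:
    - {"claw": -1, "travel": [0.123, 0, 0.02], "rotation": [0, 0.02, 0]}
    - {"claw": -1, "travel": [0.246, 0, 0.04], "rotation": [0, 0.04, 0]}
    - {"claw": -1, "travel": [0.369, 0, 0.06], "rotation": [0, 0.06, 0]}
    - {"claw": -1, "travel": [0.492, 0, 0.087], "rotation": [0, 0.083, 0]}
    - {"claw": -1, "travel": [0.492, 0, 0.087], "rotation": [0, 0.083, 0]}

```text
t: 4.85
eef_pos: [523.3, 46.2, 79.8]
orientation: [-3.071, -0.172, -0.546]
wrist_force: [-0.1, 0.5, -0.8]
finger_gap: -0.3
grasp_force: 0.0
```

```bash
python3 - <<'E'
from h import *
sync();plan([(c2w(-190,61.5,80),ori(6.3,29)),(c2w(-170,61.5,80),ori(6.3,30))])
E
```

```text
[ 0.26  0.36 -0.54  2.25  0.78  0.31 -2.39] [-235.9   60.6   79.8] [-0.1 -9.9 -0.1]
travel [0.431, -0.008, 0.156] rot [0.001, 0.074, 0.001] rows>=1.0  tcp [569.  52.  80.]
travel [0.175, -0.0, 0.097] rot [-0.0, 0.008, -0.0] rows>=0.4  tcp [589.  54.  80.]
```

```bash
python3 - <<'E'
from h import *
plan([(c2w(-190,61.5,80),ori(6.3,24))])
E
```

```text
travel [0.431, -0.008, 0.156] rot [0.001, 0.032, 0.001] rows>=0.9  tcp [569.  52.  80.]
```

Call:
arm_command:
  targets:
    - {"claw": -1, "travel": [0.11, -0.002, 0.04], "rotation": [0, 0.008, 0]}
    - {"claw": -1, "travel": [0.22, -0.004, 0.08], "rotation": [0, 0.016, 0]}
    - {"claw": -1, "travel": [0.33, -0.006, 0.12], "rotation": [0, 0.024, 0]}
    - {"claw": -1, "travel": [0.43, -0.008, 0.156], "rotation": [0, 0.032, 0]}
    - {"claw": -1, "travel": [0.43, -0.008, 0.156], "rotation": [0, 0.032, 0]}

```text
t: 5.35
eef_pos: [568.8, 52.1, 79.4]
orientation: [-3.047, -0.169, -0.646]
wrist_force: [0.1, -0.6, 0.2]
finger_gap: 0.1
grasp_force: 0.0
```

```bash
python3 - <<'E'
from h import *
from plant import vision
sync();plan([(c2w(-175,61.5,80),ori(6.3,30)),(c2w(-167,61.5,80),ori(6.3,30))])
d=vision.snapshot("top");np.savez("top1.npz",**d);d=load(d);x=d["xyz"]
m=(mask(d,(60,60,10),(90,255,140))>0)&d["ok"]&(x[...,2]<125)&(x[...,2]>60)&(x[...,0]>450)&(x[...,0]<700)&(abs(x[...,1]-50)<90)
p=w2c(x[m]);print(len(p),np.percentile(p,[2,10,50,90,98],axis=0))
E
```

```text
[ 0.16  0.39 -0.42  2.2   0.91  0.25 -2.52] [-190.    61.6   79.4] [-0.  -6.1 -0.1]
travel [0.14, 0.001, 0.055] rot [0.0, 0.051, 0.001] rows>=0.7  tcp [584.  54.  80.]
travel [0.069, -0.0, 0.04] rot [0.0, -0.0, -0.0] rows>=0.2  tcp [592.  55.  80.]
188 [[-174.76483651    7.20203644   63.69718036]
 [-155.40888668   15.13791921   77.51043571]
 [-136.22184786   59.77469204  105.84146221]
 [-127.11942423  102.41837639  112.08192634]
 [-125.56318989  112.53979618  114.04367151]]
```

Call:
arm_command:
  targets:
    - {"claw": -1, "travel": [0.045, 0, 0.02], "rotation": [0, 0.01, 0]}
    - {"claw": -1, "travel": [0.09, 0, 0.04], "rotation": [0, 0.02, 0]}
    - {"claw": -1, "travel": [0.13, 0, 0.06], "rotation": [0, 0.025, 0]}
    - {"claw": -1, "travel": [0.16, 0, 0.075], "rotation": [0, 0.025, 0]}
    - {"claw": -1, "travel": [0.16, 0, 0.075], "rotation": [0, 0.025, 0]}

```text
t: 5.9
eef_pos: [585.4, 54.4, 78.0]
orientation: [-3.026, -0.169, -0.723]
wrist_force: [-0.0, 0.0, -0.1]
finger_gap: 0.1
grasp_force: 0.0
```

Call:
arm_command:
  targets:
    - {"claw": -1, "travel": [0.03, 0, 0.015], "rotation": [0, 0, 0]}
    - {"claw": -1, "travel": [0.04, 0, 0.02], "rotation": [0, 0, 0]}
    - {"claw": -1, "travel": [0.04, 0, 0.02], "rotation": [0, 0, 0]}

```text
t: 6.2
eef_pos: [589.2, 54.8, 77.3]
orientation: [-3.026, -0.168, -0.721]
wrist_force: [-1.9, -0.2, 1.3]
finger_gap: -0.1
grasp_force: 0.9
```

```bash
python3 - <<'E'
from h import *
from plant import vision,status
sync();print(status.get_state()["wrist_force"])
d=vision.snapshot("top");np.savez("top1.npz",**d);d=load(d);x=d["xyz"]
m=(mask(d,(60,60,10),(90,255,140))>0)&d["ok"]&(x[...,2]<125)&(x[...,2]>60)&(x[...,0]>450)&(x[...,0]<700)&(abs(x[...,1]-50)<90)
p=w2c(x[m]);print(len(p),np.percentile(p,[2,10,50,90,98],axis=0))
E
```

```text
[ 0.05  0.4  -0.29  2.21  1.09  0.17 -2.7 ] [-169.5   62.    77.3] [ 0.1 -3.2 -0. ]
[-1.92016945 -0.24365517  1.33779359]
121 [[-158.12392703    7.10022324   63.05947104]
 [-143.64006755   20.79684285   70.70947543]
 [-118.96296942   60.53958872  102.03031208]
 [-117.3190923   104.09447312  109.79518421]
 [-114.36925414  114.75686869  113.77523083]]
```

Call:
arm_command:
  targets:
    - {"claw": -1, "travel": [0.02, 0, 0.01], "rotation": [0, -0.02, 0]}
    - {"claw": -1, "travel": [0.045, 0, 0.025], "rotation": [0, -0.02, 0]}
    - {"claw": -1, "travel": [0.045, 0, 0.025], "rotation": [0, -0.02, 0]}

```text
t: 6.55
eef_pos: [589.5, 54.5, 74.7]
orientation: [-3.047, -0.169, -0.646]
wrist_force: [-22.0, -0.5, 12.4]
finger_gap: 0.1
grasp_force: 11.2
```

```bash
python3 - <<'E'
from h import *
from plant import vision,status
sync();print(status.get_state()["wrist_force"])
d=vision.snapshot("wrist");np.savez("w2.npz",**d);cv2.imwrite("pics/w2.png",d["pixels"][...,::-1])
E
```

```text
[ 0.17  0.43 -0.44  2.16  0.93  0.27 -2.53] [-169.2   61.6   74.7] [-0.  -6.  -0.1]
[-22.0248462   -0.5120925   12.36052359]
```

View pics/w2.png

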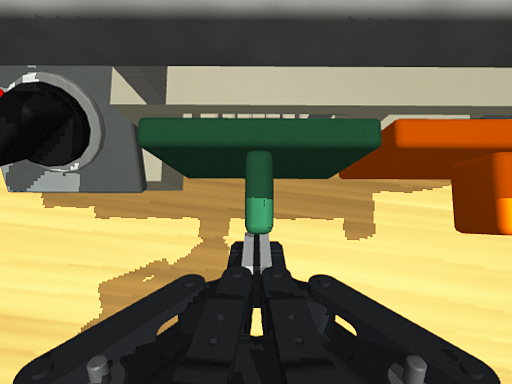

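```bash
python3 - <<'E'
from h import *
g=np.array([-156,-61.5,86.])
plan([(c2w(-215,62,110),ori(6.3,24)),(c2w(-205,0,130),ori(6.3,26)),(tcp(g+[-35,0,61]),O),(tcp(g),O)])
print(w2c(tcp(g)))
E
```

```text
travel [-0.275, -0.004, -0.509] rot [0.0, 0.0, 0.0] rows>=1.2  tcp [544.  50. 110.]
travel [0.172, 0.62, -0.141] rot [0.0, 0.017, 0.0] rows>=1.3  tcp [561. -11. 130.]
travel [0.213, 0.616, 0.095] rot [0.0, 0.033, 0.0] rows>=1.3  tcp [591. -69. 131.]
travel [-0.002, -0.001, 0.703] rot [0.0, 0.0, 0.0] rows>=1.4  tcp [625. -65.  70.]
[-146.65        -61.5          69.80532495]
```

Call:
arm_command:
  targets:
    - {"claw": -1, "travel": [-0.275, 0, -0.51], "rotation": [0, 0, 0]}
    - {"claw": 0.2, "travel": [-0.275, 0, -0.51], "rotation": [0, 0, 0]}
    - {"claw": 0.2, "travel": [-0.275, 0, -0.51], "rotation": [0, 0, 0]}

```text
t: 6.9
eef_pos: [548.6, 50.0, 113.3]
orientation: [-3.042, -0.169, -0.661]
wrist_force: [-0.2, -0.0, 0.1]
finger_gap: 28.3
grasp_force: 0.0
```

Call:
arm_command:
  targets:
    - {"claw": 0.2, "travel": [0.172, 0.62, -0.14], "rotation": [0, 0.017, 0]}
    - {"claw": 0.2, "travel": [0.172, 0.62, -0.14], "rotation": [0, 0.017, 0]}
    - {"claw": 0.2, "travel": [0.172, 0.62, -0.14], "rotation": [0, 0.017, 0]}

```text
t: 7.2
eef_pos: [567.1, -13.4, 132.6]
orientation: [-3.029, -0.162, -0.715]
wrist_force: [0.2, -0.6, -0.4]
finger_gap: 51.5
grasp_force: 0.0
```

Call:
arm_command:
  targets:
    - {"claw": 0.2, "travel": [0.213, 0.616, 0.095], "rotation": [0, 0.033, 0]}
    - {"claw": 0.2, "travel": [0.213, 0.616, 0.095], "rotation": [0, 0.033, 0]}
    - {"claw": 0.2, "travel": [0.213, 0.616, 0.095], "rotation": [0, 0.033, 0]}
    - {"claw": 0.2, "travel": [0.213, 0.616, 0.095], "rotation": [0, 0.033, 0]}

```text
t: 7.6
eef_pos: [595.5, -67.8, 132.6]
orientation: [-2.997, -0.167, -0.815]
wrist_force: [1.1, -0.4, -0.1]
finger_gap: 51.3
grasp_force: 0.0
```

```bash
python3 - <<'E'
from h import *
sync();g=np.array([-156,-61.5,86.]);plan([(tcp(g+[-35,0,61]),O),(tcp(g),O)])
E
```

```text
[ 0.67  0.37 -0.68  2.17  0.71  0.2  -2.04] [-176.6  -60.6  132.6] [ 0.2  0.4 -0. ]
travel [-0.053, 0.009, -0.01] rot [-0.001, -0.004, 0.0] rows>=0.1  tcp [591. -69. 131.]
travel [-0.001, 0.0, 0.703] rot [-0.0, 0.0, 0.0] rows>=1.4  tcp [625. -65.  70.]
```

Call:
arm_command:
  targets:
    - {"claw": 0.2, "travel": [-0.054, 0.009, 0.25], "rotation": [0, 0, 0]}
    - {"claw": 0.2, "travel": [-0.054, 0.009, 0.5], "rotation": [0, 0, 0]}
    - {"claw": 0.2, "travel": [-0.054, 0.009, 0.69], "rotation": [0, 0, 0]}
    - {"claw": 0.2, "travel": [-0.054, 0.009, 0.69], "rotation": [0, 0, 0]}

```text
t: 8.0
eef_pos: [625.7, -63.3, 69.9]
orientation: [-2.996, -0.172, -0.814]
wrist_force: [0.5, 0.2, -0.6]
finger_gap: 51.2
grasp_force: 0.0
```

```bash
python3 - <<'E'
from h import *
sync();g=np.array([-156,-61.5,86.]);plan([(tcp(g),O),(tcp(g+[-100,0,0]),ori(6.3,12))])
E
```

```text
[ 0.5   0.5  -0.52  2.15  1.43  0.13 -2.75] [-146.1  -59.5   69.9] [ 0.2  0.4 -0.2]
travel [-0.006, 0.02, -0.002] rot [-0.002, -0.003, 0.002] rows>=0.1  tcp [625. -65.  70.]
travel [-0.865, 0.001, -0.501] rot [-0.0, -0.15, -0.0] rows>=2.1  tcp [526. -76.  70.]
```

Call:
arm_command:
  targets:
    - {"claw": -1, "travel": [0, 0.01, 0], "rotation": [0, 0, 0]}
    - {"claw": -1, "travel": [0, 0.01, 0], "rotation": [0, 0, 0]}
    - {"claw": -1, "travel": [0, 0.01, 0], "rotation": [0, 0, 0]}
    - {"claw": -1, "travel": [0, 0.01, 0], "rotation": [0, 0, 0]}
    - {"claw": -1, "travel": [0, 0.01, 0], "rotation": [0, 0, 0]}
  grip_force: 50

```text
t: 8.5
eef_pos: [625.5, -66.5, 71.3]
orientation: [-2.997, -0.168, -0.816]
wrist_force: [-2.3, 1.5, 2.3]
finger_gap: 13.0
grasp_force: 49.4
```

```bash
python3 - <<'E'
from h import *
sync();g=np.array([-156,-61.5,86.]);
c=np.load("cmd.npy");r=R.from_rotvec(c[3:]);g=w2c(c[:3]-18.7*r.apply([0,0,1]));print(g)
plan([(tcp(g+[-50,0,0],20),ori(6.3,20)),(tcp(g+[-115,0,0],18),ori(6.3,18))])
E
```

```text
[ 0.51  0.5  -0.52  2.15  1.41  0.13 -2.73] [-146.7  -62.5   71.3] [ 0.1  0.5 -0.1]
[-156.17103903  -62.5825797    87.4141661 ]
travel [-0.465, -0.001, -0.257] rot [-0.001, -0.087, 0.001] rows>=1.2  tcp [573. -72.  70.]
travel [-0.617, 0.0, -0.222] rot [-0.0, -0.017, -0.0] rows>=1.3  tcp [507. -80.  70.]
```

Gripped (13 mm, 49 N). Pull.

Call:
arm_command:
  targets:
    - {"claw": -1, "travel": [-0.12, 0, -0.065], "rotation": [0, -0.022, 0]}
    - {"claw": -1, "travel": [-0.24, 0, -0.13], "rotation": [0, -0.044, 0]}
    - {"claw": -1, "travel": [-0.35, 0, -0.195], "rotation": [0, -0.066, 0]}
    - {"claw": -1, "travel": [-0.465, 0, -0.257], "rotation": [0, -0.087, 0]}
    - {"claw": -1, "travel": [-0.465, 0, -0.257], "rotation": [0, -0.087, 0]}

```text
t: 9.0
eef_pos: [572.4, -72.2, 69.8]
orientation: [-3.068, -0.171, -0.54]
wrist_force: [-0.9, 3.8, 0.4]
finger_gap: 13.3
grasp_force: 52.0
```

```bash
python3 - <<'E'
from h import *
sync();c=np.load("cmd.npy");r=R.from_rotvec(c[3:]);g=w2c(c[:3]-18.7*r.apply([0,0,1]));print(g)
plan([(tcp([-206-65,-61.5,86.5],18),ori(6.3,18))])
E
```

```text
[ 0.74  0.54 -0.83  2.11  0.89  0.43 -2.18] [-200.1  -62.4   69.8] [  0.2 -10.   -0. ]
[-206.47387307  -62.44762943   87.42345636]
travel [-0.616, -0.01, -0.212] rot [-0.002, -0.016, 0.001] rows>=1.3  tcp [508. -78.  69.]
```

Call:
arm_command:
  targets:
    - {"claw": -1, "travel": [-0.17, 0, -0.06], "rotation": [0, -0.005, 0]}
    - {"claw": -1, "travel": [-0.34, 0, -0.12], "rotation": [0, -0.012, 0]}
    - {"claw": -1, "travel": [-0.51, 0, -0.18], "rotation": [0, -0.02, 0]}
    - {"claw": -1, "travel": [-0.67, 0, -0.235], "rotation": [0, -0.025, 0]}
    - {"claw": -1, "travel": [-0.67, 0, -0.235], "rotation": [0, -0.025, 0]}
    - {"claw": -1, "travel": [-0.67, 0, -0.235], "rotation": [0, -0.025, 0]}

```text
t: 9.6
eef_pos: [502.3, -79.7, 69.4]
orientation: [-3.084, -0.174, -0.464]
wrist_force: [-1.6, 6.6, 3.7]
finger_gap: 13.2
grasp_force: 53.8
```

```bash
python3 - <<'E'
from h import *
from plant import vision
sync();c=np.load("cmd.npy");r=R.from_rotvec(c[3:]);g=w2c(c[:3]-18.7*r.apply([0,0,1]));print(g)
d=vision.snapshot("wrist");np.savez("w3.npz",**d);cv2.imwrite("pics/w3.png",d["pixels"][...,::-1])
E
```

```text
[ 0.85  0.48 -0.89  2.22  0.83  0.42 -2.12] [-270.6  -62.2   69.4] [  0.1 -12.9  -0.1]
[-276.07749416  -62.22481006   87.30003338]
```

View pics/w3.png

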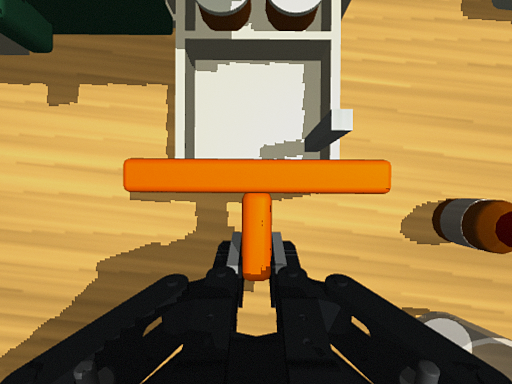

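```bash
python3 - <<'E'
from h import *
np.set_printoptions(precision=1,suppress=True)
d=load("w3.npz");x=d["xyz"]
C=w2c(x)
m=(mask(d,(3,180,60),(15,255,255))>0)&d["ok"]; b,l=blobs(m[:, :400].astype(np.uint8),500)
for i,a,c,s in b:
    p=C[:,:400][(l==i)];t=p[p[:,2]>106];print("orange",a,np.percentile(t,[1,50,99],axis=0))
q=C[65:140,200:300].reshape(-1,3);print("floor",np.median(q,0))
post=C[112:135,335:350].reshape(-1,3);print("post",np.median(post,0))
v=C[100,180:345];print("row100 y",v[[0,5,10,15,20,120,140,150,160]])
col=C[25:160,255];print(col[::10])
# objects from top view
t=load("top0.npz");X=t["xyz"]
for u,vv in((321,231),(357,204),(354,230),(323,203)):
    w=X[vv-8:vv+9,u-8:u+9].reshape(-1,3);w=w[w[:,2]>35];print((u,vv),np.median(w,0),w.min(0),w.max(0))
sync();c=np.load("cmd.npy");r=R.from_rotvec(c[3:])
o=ori(6.3,22);P0=c[:3]-80*r.apply([0,0,1])
B=np.array([528.3,-238.5]);e=np.r_[np.sin(np.radians(22))*np.array([np.cos(YAW),np.sin(YAW)]),-np.cos(np.radians(22))]
T=np.r_[B,64]+18.7*e
plan([(P0,r)]+seg(P0,T-e*90,o)+[(T-e*40,o),(T,o)])
E
```

```text
orange 6528 [[-239.  -118.6  106.7]
 [-233.   -36.1  109.4]
 [-224.4   -5.5  111. ]]
floor [-172.9  -56.8   21.8]
post [-205.9 -102.6   96.6]
row100 y [[-180.7  -12.8   50.3]
 [-180.5  -15.9   49.6]
 [-176.1  -15.8   36. ]
 [-171.3  -15.9   21.1]
 [-171.3  -19.7   21.2]
 [-171.2  -94.    21.7]
 [-171.4 -108.6   22.6]
 [-180.4 -108.7   50.5]
 [-163.8 -130.3   -0.7]]
[[-115.7  -60.4   21.2]
 [-140.1  -60.6   52. ]
 [-141.7  -60.6   42.8]
 [-142.1  -60.5   30. ]
 [-145.7  -60.5   22.3]
 [-152.9  -60.5   21.8]
 [-159.9  -60.5   21. ]
 [-167.7  -60.6   22.1]
 [-175.4  -60.6   23. ]
 [-182.3  -60.6   21.5]
 [-189.8  -60.7   21.6]
 [-197.1  -60.7   21.2]
 [-204.7  -60.7   22.4]
 [-212.   -60.8   21.6]]
(321, 231) [ 413.9 -247.2   52.7] [ 390.1 -266.3   35. ] [ 452.5 -202.5   62.8]
(357, 204) [ 531.1 -365.9   60. ] [ 505.8 -394.4   35. ] [ 557.  -343.4   72.5]
(354, 230) [ 430.6 -357.9   59.1] [ 372.7 -373.6   35.8] [ 446.9   31.3 1456.9]
(323, 203) [ 526.3 -232.4   53.5] [ 372.7 -252.4   35.7] [ 545.2   31.3 1456.9]
[ 0.8  0.5 -0.9  2.2  0.8  0.4 -2.1] [-270.4  -62.2   69.4] [  0.1 -12.9  -0.1]
travel [-0.0, -0.0, -0.8] rot [0.0, 0.0, 0.0] rows>=1.6  tcp [479. -82. 146.]
travel [-0.001, 0.803, 0.081] rot [-0.001, 0.041, 0.001] rows>=1.6  tcp [ 490. -162.  138.]
travel [-0.007, 0.802, 0.082] rot [-0.0, -0.0, 0.0] rows>=1.6  tcp [ 502. -241.  130.]
travel [0.0, 0.0, 0.5] rot [-0.0, -0.0, 0.0] rows>=1.0  tcp [ 520. -239.   84.]
travel [0.0, 0.0, 0.4] rot [-0.0, -0.0, 0.0] rows>=0.8  tcp [ 535. -238.   47.]
```

Call:
arm_command:
  targets:
    - {"claw": 0.2, "travel": [0, 0, 0], "rotation": [0, 0, 0]}
    - {"claw": 0.2, "travel": [0, 0, 0], "rotation": [0, 0, 0]}
    - {"claw": 0.2, "travel": [0, 0, 0], "rotation": [0, 0, 0]}
    - {"claw": 0.2, "travel": [0, 0, -0.4], "rotation": [0, 0, 0]}
    - {"claw": 0.2, "travel": [0, 0, -0.8], "rotation": [0, 0, 0]}
    - {"claw": 0.2, "travel": [0, 0, -0.8], "rotation": [0, 0, 0]}

```text
t: 10.25
eef_pos: [479.6, -85.8, 148.3]
orientation: [-3.088, -0.167, -0.467]
wrist_force: [1.1, -1.2, -0.3]
finger_gap: 51.2
grasp_force: 0.0
```

Call:
arm_command:
  targets:
    - {"claw": 0.3, "travel": [0, 0.8, 0.08], "rotation": [0, 0.04, 0]}
    - {"claw": 0.3, "travel": [0, 0.8, 0.08], "rotation": [0, 0.04, 0]}
    - {"claw": 0.3, "travel": [0, 0.8, 0.08], "rotation": [0, 0.04, 0]}

```text
t: 10.55
eef_pos: [489.4, -168.0, 136.1]
orientation: [-3.061, -0.159, -0.587]
wrist_force: [0.3, 0.6, -0.5]
finger_gap: 55.2
grasp_force: 0.0
```

Call:
arm_command:
  targets:
    - {"claw": 0.3, "travel": [0, 0.8, 0.08], "rotation": [0, 0, 0]}
    - {"claw": 0.3, "travel": [0, 0.8, 0.08], "rotation": [0, 0, 0]}
    - {"claw": 0.3, "travel": [0, 0.8, 0.08], "rotation": [0, 0, 0]}

```text
t: 10.85
eef_pos: [502.1, -246.3, 128.7]
orientation: [-3.06, -0.161, -0.588]
wrist_force: [0.4, 0.3, -0.0]
finger_gap: 55.5
grasp_force: 0.0
```

```bash
cat >> h.py <<'E'
def ax(tilt): 
    t=np.radians(tilt);return np.r_[np.sin(t)*np.cos(YAW),np.sin(t)*np.sin(YAW),-np.cos(t)]
E
python3 - <<'E'
from h import *
from plant import vision
np.set_printoptions(precision=1,suppress=True)
sync();d=vision.snapshot("wrist");np.savez("w4.npz",**d);cv2.imwrite("pics/w4.png",d["pixels"][...,::-1]);d=load(d)
m=(mask(d,(0,150,70),(4,255,255))|mask(d,(172,150,70),(180,255,255)))
b,l=blobs(m,100)
for i,a,c,s in b:
    p=d["xyz"][(l==i)&d["ok"]];t=p[p[:,2]>p[:,2].max()-4]
    print(a,c,s,p[:,2].max(),t.mean(0),cv2.minEnclosingCircle(t[:,:2].astype(np.float32)))
    B=np.array(cv2.minEnclosingCircle(t[:,:2].astype(np.float32))[0])
    m=(l==i).astype(np.uint8); tt=np.argwhere((l==i)&(d["xyz"][...,2]>p[:,2].max()-4)).mean(0)
    print("tri",tri(ray(d,tt[1],tt[0]),ray(load("top0.npz"),323,202)))
E
```

```text
[ 1.4  0.6 -1.1  2.1  0.6  0.5 -1.6] [-289.1 -227.8  128.7] [-0.  -8.2  0.3]
629 [250.4 202.6] [237 189  28  28] 76.98392154347331 [ 528.7 -238.7   74.7] ((528.7893676757812, -238.67457580566406), 11.088593482971191)
tri [ 530.2 -238.    64.7]
```

```bash
python3 - <<'E'
from h import *
T=np.r_[528.8,-238.7,64]+18.7*ax(22);o=ori(6.3,22)
plan([(T-ax(22)*45,o),(T,o)])
E
```

```text
travel [0.013, -0.046, 0.44] rot [-0.0, 0.002, -0.002] rows>=0.9  tcp [ 519. -240.   88.]
travel [0.001, -0.0, 0.45] rot [-0.0, 0.0, -0.0] rows>=0.9  tcp [ 536. -238.   47.]
```

Call:
arm_command:
  targets:
    - {"claw": 0.3, "travel": [0.013, -0.046, 0.2], "rotation": [0, 0, 0]}
    - {"claw": 0.3, "travel": [0.013, -0.046, 0.44], "rotation": [0, 0, 0]}
    - {"claw": 0.3, "travel": [0.013, -0.046, 0.65], "rotation": [0, 0, 0]}
    - {"claw": 0.3, "travel": [0.013, -0.046, 0.88], "rotation": [0, 0, 0]}
    - {"claw": 0.3, "travel": [0.013, -0.046, 0.89], "rotation": [0, 0, 0]}
    - {"claw": 0.3, "travel": [0.013, -0.046, 0.89], "rotation": [0, 0, 0]}

```text
t: 11.5
eef_pos: [535.6, -231.7, 47.9]
orientation: [-3.058, -0.175, -0.587]
wrist_force: [-0.3, -0.5, 0.4]
finger_gap: 55.7
grasp_force: 0.0
```

```bash
python3 - <<'E'
from h import *
sync();T=np.r_[528.8,-238.7,64]+18.7*ax(22);o=ori(6.3,22)
plan([(T,o)])
E
```

```text
[ 1.12  0.63 -0.86  2.09  0.82  0.37 -1.76] [-254.1 -216.9   47.9] [ 0.2 -8.3 -0.2]
travel [-0.01, 0.062, 0.009] rot [-0.001, 0.002, 0.002] rows>=0.1  tcp [ 536. -238.   47.]
```

Call:
arm_command:
  targets:
    - {"claw": 0.3, "travel": [-0.01, 0.062, 0.009], "rotation": [0, 0, 0]}
    - {"claw": 0.3, "travel": [-0.01, 0.062, 0.009], "rotation": [0, 0, 0]}

```text
t: 11.7
eef_pos: [535.7, -241.3, 47.3]
orientation: [-3.06, -0.169, -0.59]
wrist_force: [-0.2, 0.2, -1.1]
finger_gap: 55.4
grasp_force: 0.0
```

Call:
arm_command:
  targets:
    - {"claw": -1, "travel": [0, 0, 0], "rotation": [0, 0, 0]}
    - {"claw": -1, "travel": [0, 0, 0], "rotation": [0, 0, 0]}
    - {"claw": -1, "travel": [0, 0, 0], "rotation": [0, 0, 0]}
    - {"claw": -1, "travel": [0, 0, 0], "rotation": [0, 0, 0]}
    - {"claw": -1, "travel": [0, 0, 0], "rotation": [0, 0, 0]}
    - {"claw": -1, "travel": [0, 0, 0], "rotation": [0, 0, 0]}
  grip_force: 30

```text
t: 12.3
eef_pos: [536.3, -240.0, 47.5]
orientation: [-3.059, -0.171, -0.591]
wrist_force: [-2.6, -0.0, 7.0]
finger_gap: 30.7
grasp_force: 28.0
```

```bash
python3 - <<'E'
from h import *
sync();c=np.load("cmd.npy")[:3];o=ori(6.3,22)
g=c-18.7*ax(22);print("gp",g)
# place: bottle centre chest (-186,-52), base 1.5 above floor(22)
end=c2w(-186,-52,g[2]+23)+18.7*ax(22); end[2]=c[2]+23
u=c+[0,0,95];v=end+[0,0,77]
plan([(u,o)]+seg(u,v,o)+[(end+[0,0,20],o),(end,o)])
E
```

```text
[ 1.13  0.64 -0.87  2.08  0.82  0.37 -1.74] [-254.4 -225.2   47.5] [ 0.  -8.1 -0.1]
gp [ 529.29779459 -240.74600034   64.83254008]
travel [0.354, 0.0, -0.882] rot [-0.0, 0.001, 0.001] rows>=1.9  tcp [ 536. -240.  142.]
travel [0.358, -0.866, 0.119] rot [-0.0, 0.0, -0.0] rows>=1.9  tcp [ 564. -150.  145.]
travel [0.359, -0.866, 0.118] rot [-0.0, 0.0, -0.0] rows>=1.9  tcp [592. -60. 147.]
travel [-0.214, 0.0, 0.529] rot [-0.0, 0.0, -0.0] rows>=1.1  tcp [592. -60.  90.]
travel [-0.075, 0.0, 0.185] rot [-0.0, 0.0, -0.0] rows>=0.4  tcp [592. -60.  70.]
```

Call:
arm_command:
  targets:
    - {"claw": 0.0, "travel": [0, 0, 0], "rotation": [0, 0, 0]}
    - {"claw": 0.0, "travel": [0, 0, 0], "rotation": [0, 0, 0]}
    - {"claw": 0.0, "travel": [0.026, 0.01, -0.065], "rotation": [0, 0, 0]}
    - {"claw": 0.0, "travel": [0.026, 0.01, -0.065], "rotation": [0, 0, 0]}

```text
t: 12.7
eef_pos: [536.3, -241.2, 54.4]
orientation: [-3.059, -0.171, -0.59]
wrist_force: [-0.7, 0.5, -0.2]
finger_gap: 42.6
grasp_force: 0.0
```

```bash
python3 - <<'E'
from h import *
from plant import vision
np.set_printoptions(precision=1,suppress=True)
sync();c=np.load("cmd.npy")[:3];print("gp",c-18.7*ax(22))
d=vision.snapshot("wrist");np.savez("w5.npz",**d);cv2.imwrite("pics/w5.png",d["pixels"][...,::-1]);d=load(d)
m=(mask(d,(0,150,70),(4,255,255))|mask(d,(172,150,70),(180,255,255)))
b,l=blobs(m,100)
for i,a,c,s in b:
    p=d["xyz"][(l==i)&d["ok"]];t=p[p[:,2]>p[:,2].max()-4]
    print(a,c,s,p[:,2].max(),t.mean(0),cv2.minEnclosingCircle(t[:,:2].astype(np.float32)))
E
```

```text
[ 1.1  0.6 -0.9  2.1  0.8  0.4 -1.7] [-254.5 -226.4   54.4] [ 0.  -8.2 -0.1]
gp [ 529.3 -242.    71.7]
1566 [254.3 264.9] [233 242  44  46] 76.883224584738 [ 529.6 -240.8   74.7] ((529.6113891601562, -240.65501403808594), 11.190529823303223)
```

View pics/w5.png

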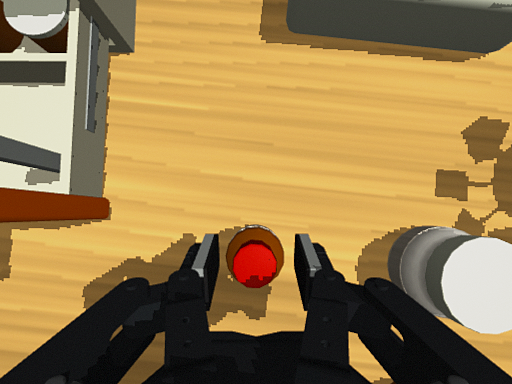

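Red cap at (254,265) is centred between the pads, the bottle still upright. Regrip higher, on the cap.

Call:
arm_command:
  targets:
    - {"claw": -1, "travel": [0, 0, 0], "rotation": [0, 0, 0]}
    - {"claw": -1, "travel": [0, 0, 0], "rotation": [0, 0, 0]}
    - {"claw": -1, "travel": [0, 0, 0], "rotation": [0, 0, 0]}
    - {"claw": -1, "travel": [0, 0, 0], "rotation": [0, 0, 0]}
    - {"claw": -1, "travel": [0, 0, 0], "rotation": [0, 0, 0]}
  grip_force: 30

```text
t: 13.25
eef_pos: [536.0, -240.7, 53.6]
orientation: [-3.059, -0.171, -0.589]
wrist_force: [-2.1, 1.6, 6.2]
finger_gap: 22.0
grasp_force: 29.8
```

```bash
python3 - <<'E'
from h import *
sync();c=np.load("cmd.npy")[:3];o=ori(6.3,22)
off=c-[529.6,-241,0]
b=c2w(-186,-52,0); end=b+off; end[2]=c[2]+23
u=c+[0,0,95];v=end+[0,0,77]
plan([(u,o)]+seg(u,v,o)+[(end+[0,0,20],o),(end,o)])
E
```

```text
[ 1.15  0.64 -0.89  2.08  0.81  0.39 -1.73] [-254.8 -225.9   53.6] [ 0.1 -8.2 -0.1]
travel [0.353, -0.001, -0.882] rot [-0.001, 0.002, 0.001] rows>=1.9  tcp [ 536. -241.  149.]
travel [0.357, -0.867, 0.117] rot [0.0, -0.0, -0.0] rows>=1.9  tcp [ 564. -150.  151.]
travel [0.357, -0.868, 0.117] rot [0.0, -0.0, -0.0] rows>=1.9  tcp [592. -60. 154.]
travel [-0.214, -0.0, 0.528] rot [0.0, -0.0, -0.0] rows>=1.1  tcp [592. -60.  97.]
travel [-0.075, -0.001, 0.186] rot [0.0, -0.0, -0.0] rows>=0.4  tcp [592. -60.  77.]
```

```bash
python3 - <<'E'
from h import *
c=np.load("cmd.npy")[:3];o=ori(6.3,22)
end=c2w(-186,-52,0)+c-[529.6,-241,0]; end[2]=c[2]+23
u=c+[-5,0,85];u2=c+[-5,-0,135];v=end+[0,0,112]
plan([(u,o),(u2,o)]+seg(u2,v,o)+[(end+[0,0,20],o)])
E
```

```text
travel [0.27, -0.006, -0.808] rot [-0.001, 0.002, 0.001] rows>=1.7  tcp [ 531. -241.  139.]
travel [0.187, 0.0, -0.463] rot [0.0, -0.0, -0.0] rows>=1.0  tcp [ 531. -241.  189.]
travel [0.371, -0.865, 0.149] rot [0.0, -0.0, -0.0] rows>=1.9  tcp [ 561. -150.  189.]
travel [0.371, -0.865, 0.15] rot [0.0, -0.0, -0.0] rows>=1.9  tcp [592. -60. 189.]
travel [-0.345, -0.0, 0.853] rot [0.0, -0.0, -0.0] rows>=1.8  tcp [592. -60.  97.]
```

Call:
arm_command:
  targets:
    - {"claw": -1, "travel": [0.09, 0, -0.27], "rotation": [0, 0, 0]}
    - {"claw": -1, "travel": [0.18, 0, -0.54], "rotation": [0, 0, 0]}
    - {"claw": -1, "travel": [0.27, 0, -0.808], "rotation": [0, 0, 0]}
    - {"claw": -1, "travel": [0.27, 0, -0.808], "rotation": [0, 0, 0]}

```text
t: 13.65
eef_pos: [532.4, -242.3, 141.5]
orientation: [-3.06, -0.171, -0.595]
wrist_force: [0.6, -0.2, -0.5]
finger_gap: 22.0
grasp_force: 30.0
```

Call:
arm_command:
  targets:
    - {"claw": -1, "travel": [0.09, 0, -0.23], "rotation": [0, 0, 0]}
    - {"claw": -1, "travel": [0.187, 0, -0.463], "rotation": [0, 0, 0]}
    - {"claw": -1, "travel": [0.187, 0, -0.463], "rotation": [0, 0, 0]}

```text
t: 13.95
eef_pos: [532.4, -242.1, 190.5]
orientation: [-3.06, -0.171, -0.593]
wrist_force: [-0.3, -0.3, -1.0]
finger_gap: 22.3
grasp_force: 30.0
```

Call:
arm_command:
  targets:
    - {"claw": -1, "travel": [0.12, -0.28, 0.05], "rotation": [0, 0, 0]}
    - {"claw": -1, "travel": [0.25, -0.58, 0.1], "rotation": [0, 0, 0]}
    - {"claw": -1, "travel": [0.371, -0.865, 0.15], "rotation": [0, 0, 0]}
    - {"claw": -1, "travel": [0.371, -0.865, 0.15], "rotation": [0, 0, 0]}

```text
t: 14.35
eef_pos: [561.8, -146.1, 187.9]
orientation: [-3.057, -0.181, -0.589]
wrist_force: [0.2, 0.2, -0.3]
finger_gap: 21.8
grasp_force: 29.9
```

Call:
arm_command:
  targets:
    - {"claw": -1, "travel": [0.12, -0.28, 0.05], "rotation": [0, 0, 0]}
    - {"claw": -1, "travel": [0.25, -0.58, 0.1], "rotation": [0, 0, 0]}
    - {"claw": -1, "travel": [0.371, -0.865, 0.15], "rotation": [0, 0, 0]}
    - {"claw": -1, "travel": [0.371, -0.865, 0.15], "rotation": [0, 0, 0]}
    - {"claw": -1, "travel": [0.371, -0.865, 0.15], "rotation": [0, 0, 0]}

```text
t: 14.85
eef_pos: [590.8, -60.4, 187.1]
orientation: [-3.059, -0.174, -0.586]
wrist_force: [-0.5, -0.8, -0.8]
finger_gap: 22.1
grasp_force: 30.0
```

```bash
python3 - <<'E'
from h import *
from plant import vision
sync();o=ori(6.3,22)
end=c2w(-186,-52,0)+[536-529.6,-240.7+241,0]; end[2]=53.6+23
plan([(end+[0,0,20],o),(end,o)])
E
```

```text
[ 0.93  0.43 -1.08  1.99  0.62  0.63 -1.95] [-180.4  -52.7  187.1] [ 0.1 -8.3 -0.2]
travel [-0.327, -0.003, 0.844] rot [-0.001, 0.003, 0.002] rows>=1.8  tcp [592. -60.  97.]
travel [-0.075, 0.0, 0.185] rot [0.0, -0.0, -0.0] rows>=0.4  tcp [592. -60.  77.]
```

Call:
arm_command:
  targets:
    - {"claw": -1, "travel": [-0.11, 0, 0.28], "rotation": [0, 0, 0]}
    - {"claw": -1, "travel": [-0.22, 0, 0.56], "rotation": [0, 0, 0]}
    - {"claw": -1, "travel": [-0.327, -0.003, 0.844], "rotation": [0, 0, 0]}
    - {"claw": -1, "travel": [-0.327, -0.003, 0.844], "rotation": [0, 0, 0]}
    - {"claw": -1, "travel": [-0.327, -0.003, 0.844], "rotation": [0, 0, 0]}

```text
t: 15.35
eef_pos: [591.9, -61.0, 97.5]
orientation: [-3.06, -0.17, -0.586]
wrist_force: [-0.3, -0.4, -1.0]
finger_gap: 22.0
grasp_force: 29.9
```

Call:
arm_command:
  targets:
    - {"claw": -1, "travel": [-0.035, 0, 0.09], "rotation": [0, 0, 0]}
    - {"claw": -1, "travel": [-0.07, 0, 0.17], "rotation": [0, 0, 0]}
    - {"claw": -1, "travel": [-0.07, 0, 0.17], "rotation": [0, 0, 0]}

```text
t: 15.65
eef_pos: [591.6, -60.7, 78.7]
orientation: [-3.06, -0.17, -0.587]
wrist_force: [0.4, -0.7, -0.3]
finger_gap: 21.9
grasp_force: 30.0
```

```bash
python3 - <<'E'
from h import *
from plant import vision,status
sync();print(status.get_state()["wrist_force"]);o=ori(6.3,22)
end=c2w(-186,-52,0)+[536-529.6,-240.7+241,0]; end[2]=53.6+22.5
plan([(end,o)])
d=vision.snapshot("wrist");cv2.imwrite("pics/w6.png",d["pixels"][...,::-1])
E
```

```text
[ 0.7   0.53 -0.8   2.09  0.9   0.41 -2.21] [-179.7  -53.1   78.7] [ 0.  -8.3 -0.1]
[ 0.4078199  -0.72731791 -0.30862763]
travel [-0.009, -0.007, 0.025] rot [-0.0, 0.002, 0.0] rows>=0.1  tcp [592. -60.  76.]
```

View pics/w6.png

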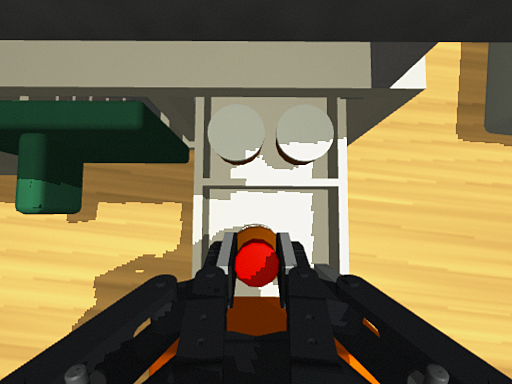

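Call:
arm_command:
  targets:
    - {"claw": -1, "travel": [-0.005, 0, 0.013], "rotation": [0, 0, 0]}
    - {"claw": -1, "travel": [-0.009, 0, 0.025], "rotation": [0, 0, 0]}
    - {"claw": -1, "travel": [-0.009, 0, 0.025], "rotation": [0, 0, 0]}

```text
t: 16.0
eef_pos: [592.3, -60.2, 76.8]
orientation: [-3.059, -0.171, -0.589]
wrist_force: [-0.0, -1.1, -0.5]
finger_gap: 21.4
grasp_force: 30.0
```

Call:
arm_command:
  targets:
    - {"claw": -0.4, "travel": [0, 0, 0], "rotation": [0, 0, 0]}
    - {"claw": -0.25, "travel": [0, 0, 0], "rotation": [0, 0, 0]}
    - {"claw": -0.15, "travel": [0, 0, 0], "rotation": [0, 0, 0]}
    - {"claw": -0.15, "travel": [0, 0, 0], "rotation": [0, 0, 0]}

```text
t: 16.4
eef_pos: [592.3, -60.2, 76.8]
orientation: [-3.059, -0.171, -0.589]
wrist_force: [-0.7, -0.1, 0.8]
finger_gap: 36.0
grasp_force: 0.0
```

```bash
python3 - <<'E'
from h import *
from plant import vision
np.set_printoptions(precision=1,suppress=True)
sync();d=load(vision.snapshot("wrist"))
m=(mask(d,(0,150,70),(3,255,255))|mask(d,(172,150,70),(180,255,255)))
b,l=blobs(m,100)
for i,a,c,s in b:
    p=d["xyz"][(l==i)&d["ok"]];t=p[p[:,2]>np.percentile(p[:,2],95)-4];k=cv2.minEnclosingCircle(t[:,:2].astype(np.float32))
    print(a,c,np.percentile(p[:,2],95),k,w2c(np.r_[k[0],0]))
E
```

```text
[ 0.7  0.5 -0.8  2.1  0.9  0.4 -2.2] [-179.   -52.7   76.8] [ 0.1 -8.2 -0.1]
1567 [255.8 263. ] 97.79328701009842 ((586.2239379882812, -60.30721664428711), 11.38115119934082) [-185.   -52.1    0. ]
```

```bash
python3 - <<'E'
from h import *
c=np.load("cmd.npy");o=R.from_rotvec(c[3:]);P=c[:3]-98*o.apply([0,0,1])
plan([(P,o),(c2w(-295,-60,160),ori(6.3,12)),(c2w(-310,-61.5,82),ori(6.3,8)),(c2w(-297,-61.5,82),ori(6.3,8))])
E
```

```text
travel [0.0, 0.0, -0.98] rot [0.0, 0.0, 0.0] rows>=2.0  tcp [556. -64. 168.]
travel [-0.768, 0.07, -0.223] rot [-0.001, -0.082, 0.001] rows>=1.6  tcp [478. -80. 160.]
travel [-0.309, 0.015, 0.732] rot [0.0, -0.033, -0.0] rows>=1.6  tcp [463. -83.  82.]
travel [0.129, -0.0, 0.018] rot [0.0, 0.0, -0.0] rows>=0.3  tcp [476. -82.  82.]
```

Call:
arm_command:
  targets:
    - {"claw": -0.15, "travel": [0, 0, -0.2], "rotation": [0, 0, 0]}
    - {"claw": -0.15, "travel": [0, 0, -0.5], "rotation": [0, 0, 0]}
    - {"claw": -0.15, "travel": [0, 0, -0.98], "rotation": [0, 0, 0]}
    - {"claw": -0.15, "travel": [0, 0, -0.98], "rotation": [0, 0, 0]}
    - {"claw": -0.15, "travel": [0, 0, -0.98], "rotation": [0, 0, 0]}

```text
t: 16.95
eef_pos: [556.2, -65.9, 168.6]
orientation: [-3.061, -0.167, -0.592]
wrist_force: [-0.2, -0.1, 0.2]
finger_gap: 36.7
grasp_force: 0.0
```

Call:
arm_command:
  targets:
    - {"claw": -1, "travel": [-0.768, 0.07, -0.223], "rotation": [0, -0.082, 0]}
    - {"claw": -1, "travel": [-0.768, 0.07, -0.223], "rotation": [0, -0.082, 0]}
    - {"claw": -1, "travel": [-0.768, 0.07, -0.223], "rotation": [0, -0.082, 0]}
    - {"claw": -1, "travel": [-0.768, 0.07, -0.223], "rotation": [0, -0.082, 0]}

```text
t: 17.35
eef_pos: [477.9, -80.0, 159.3]
orientation: [-3.107, -0.174, -0.325]
wrist_force: [0.7, 0.1, 0.5]
finger_gap: -0.1
grasp_force: 0.0
```

Call:
arm_command:
  targets:
    - {"claw": -1, "travel": [-0.309, 0.015, 0.732], "rotation": [0, -0.033, 0]}
    - {"claw": -1, "travel": [-0.309, 0.015, 0.732], "rotation": [0, -0.033, 0]}
    - {"claw": -1, "travel": [-0.309, 0.015, 0.732], "rotation": [0, -0.033, 0]}
    - {"claw": -1, "travel": [-0.309, 0.015, 0.732], "rotation": [0, -0.033, 0]}

```text
t: 17.75
eef_pos: [463.8, -81.9, 82.1]
orientation: [-3.119, -0.178, -0.218]
wrist_force: [0.1, 1.1, -0.0]
finger_gap: -0.1
grasp_force: 0.0
```

```bash
python3 - <<'E'
from h import *
sync()
plan([(c2w(-290,-61.5,82),ori(6.3,10)),(c2w(-230,-61.5,82),ori(6.3,18)),(c2w(-187,-61.5,80),ori(6.3,24))])
E
```

```text
[ 0.92  0.49 -1.    2.17  0.66  0.66 -1.98] [-309.1  -60.2   82.1] [  0.2 -22.   -0.2]
travel [0.189, 0.014, 0.028] rot [-0.001, 0.017, 0.002] rows>=0.4  tcp [483. -81.  82.]
travel [0.591, 0.0, 0.104] rot [-0.0, 0.066, -0.0] rows>=1.2  tcp [543. -75.  82.]
travel [0.402, -0.0, 0.152] rot [-0.0, 0.05, -0.0] rows>=0.9  tcp [585. -70.  80.]
```

Call:
arm_command:
  targets:
    - {"claw": -1, "travel": [0.09, 0.014, 0.014], "rotation": [0, 0.008, 0]}
    - {"claw": -1, "travel": [0.14, 0.014, 0.02], "rotation": [0, 0.012, 0]}
    - {"claw": -1, "travel": [0.189, 0.014, 0.028], "rotation": [0, 0.017, 0]}
    - {"claw": -1, "travel": [0.23, 0.014, 0.035], "rotation": [0, 0.022, 0]}

```text
t: 18.15
eef_pos: [486.8, -82.4, 82.2]
orientation: [-3.113, -0.173, -0.292]
wrist_force: [-1.2, -0.0, 0.8]
finger_gap: -0.2
grasp_force: 0.7
```

Call:
arm_command:
  targets:
    - {"claw": -1, "travel": [0.07, 0, 0.012], "rotation": [0, 0.008, 0]}
    - {"claw": -1, "travel": [0.16, 0, 0.026], "rotation": [0, 0.018, 0]}
    - {"claw": -1, "travel": [0.25, 0, 0.042], "rotation": [0, 0.028, 0]}
    - {"claw": -1, "travel": [0.35, 0, 0.06], "rotation": [0, 0.038, 0]}
    - {"claw": -1, "travel": [0.45, 0, 0.08], "rotation": [0, 0.05, 0]}
    - {"claw": -1, "travel": [0.55, 0, 0.1], "rotation": [0, 0.06, 0]}

```text
t: 18.75
eef_pos: [542.5, -75.7, 81.9]
orientation: [-3.081, -0.172, -0.486]
wrist_force: [-1.8, -0.7, -1.1]
finger_gap: 0.2
grasp_force: 0.9
```

Call:
arm_command:
  targets:
    - {"claw": -1, "travel": [0.09, 0, 0.034], "rotation": [0, 0.01, 0]}
    - {"claw": -1, "travel": [0.18, 0, 0.068], "rotation": [0, 0.022, 0]}
    - {"claw": -1, "travel": [0.26, 0, 0.1], "rotation": [0, 0.034, 0]}
    - {"claw": -1, "travel": [0.33, 0, 0.125], "rotation": [0, 0.042, 0]}
    - {"claw": -1, "travel": [0.38, 0, 0.145], "rotation": [0, 0.05, 0]}
    - {"claw": -1, "travel": [0.38, 0, 0.145], "rotation": [0, 0.05, 0]}

```text
t: 19.35
eef_pos: [582.8, -70.8, 80.0]
orientation: [-3.045, -0.171, -0.645]
wrist_force: [-0.4, 0.1, 0.4]
finger_gap: 0.3
grasp_force: 0.0
```

```bash
python3 - <<'E'
from h import *
from plant import vision,status
np.set_printoptions(precision=1,suppress=True)
sync();print(status.get_state()["wrist_force"])
plan([(c2w(-168,-61.5,78),ori(6.3,26))])
d=load(vision.snapshot("wrist"));cv2.imwrite("pics/w7.png",d["pixels"][...,::-1])
m=(mask(d,(5,180,60),(15,255,255))>0)&d["ok"];p=w2c(d["xyz"][m]);t=p[p[:,2]>106];print(np.percentile(t,[1,50,99],axis=0))
E
```

```text
[ 0.7  0.5 -0.8  2.1  1.   0.3 -2.2] [-189.5  -62.1   80. ] [ 0.1 -6.1 -0.1]
[-0.4  0.1  0.4]
travel [0.189, -0.006, 0.105] rot [-0.001, 0.017, 0.001] rows>=0.4  tcp [604. -68.  78.]
[[-138.7 -114.4  106.2]
 [-132.7  -42.5  109.5]
 [-124.4   -6.   111.1]]
```

Call:
arm_command:
  targets:
    - {"claw": -1, "travel": [0.06, 0, 0.03], "rotation": [0, 0.006, 0]}
    - {"claw": -1, "travel": [0.12, 0, 0.065], "rotation": [0, 0.012, 0]}
    - {"claw": -1, "travel": [0.165, 0, 0.09], "rotation": [0, 0.017, 0]}
    - {"claw": -1, "travel": [0.2, 0, 0.11], "rotation": [0, 0.017, 0]}
    - {"claw": -1, "travel": [0.2, 0, 0.11], "rotation": [0, 0.017, 0]}

```text
t: 19.9
eef_pos: [602.6, -69.2, 76.5]
orientation: [-3.036, -0.169, -0.69]
wrist_force: [-12.1, -0.5, 5.7]
finger_gap: 0.0
grasp_force: 5.5
```

Call:
arm_command:
  targets:
    - {"claw": -1, "travel": [0.02, 0, 0.01], "rotation": [0, 0, 0]}
    - {"claw": -1, "travel": [0.02, 0, 0.01], "rotation": [0, 0, 0]}
    - {"claw": -1, "travel": [0.02, 0, 0.01], "rotation": [0, 0, 0]}

```text
t: 20.2
eef_pos: [602.8, -69.4, 75.6]
orientation: [-3.037, -0.168, -0.686]
wrist_force: [-19.4, -1.4, 11.4]
finger_gap: 0.2
grasp_force: 10.0
```

```bash
python3 - <<'E'
from h import *
from plant import vision,status
np.set_printoptions(precision=1,suppress=True)
sync();print(status.get_state()["wrist_force"])
d=load(vision.snapshot("wrist"));cv2.imwrite("pics/w8.png",d["pixels"][...,::-1])
m=(mask(d,(5,180,60),(15,255,255))>0)&d["ok"];p=w2c(d["xyz"][m]);t=p[p[:,2]>106];print(np.percentile(t,[1,50,99],axis=0))
m=(mask(d,(60,80,20),(90,255,200))>0)&d["ok"];p=w2c(d["xyz"][m]);t=p[p[:,2]>106];print(np.percentile(t,[1,50,99],axis=0))
E
```

```text
[ 0.7  0.5 -0.7  2.1  1.   0.3 -2.3] [-169.5  -62.9   75.6] [-0.  -4.6 -0.1]
[-19.4  -1.4  11.4]
[[-120.5 -116.   106.3]
 [-114.   -46.1  109.5]
 [-106.3   -6.2  111. ]]
[[-120.2    2.1  106.3]
 [-113.9   30.3  109.5]
 [-106.4   60.   111.1]]
```

```bash
cat > k.py <<'E'
from h import *
a=np.radians(26);n=np.array([-np.sin(a),0,np.cos(a)]);dn=np.array([-np.cos(a),0,-np.sin(a)]);lf=np.array([0,1.,0])
def md(t): return np.cos(t)*dn+np.sin(t)*lf
def kori(t): # tool z=-n, tool x toward mark
    z=-n;x=md(t);M=np.stack([x,np.cross(z,x),z],1)
    return R.from_euler('z',YAW)*R.from_matrix(M)
E
python3 - <<'E'
from k import *
np.set_printoptions(precision=1,suppress=True)
for f in("w1","top0","side0"):
    d=load(f+".npz");x=w2c(d["xyz"])
    m=((mask(d,(0,150,70),(5,255,255))|mask(d,(172,150,70),(180,255,255)))>0)&d["ok"]&(abs(x[...,0]+85)<30)&(abs(x[...,1]-195)<30)
    v,u=np.argwhere(m).mean(0)
    D=np.median(x[m],0)
    A=D-34*md(2.0);G=A+37*n;print(f,m.sum(),"dot",D,"axis foot",A,"grip",G)
    w=((mask(d,(0,0,150),(180,60,255))>0)&d["ok"]&(np.linalg.norm(x-G,axis=-1)<32)&((x-G)@n>-5)&((x-G)@n<12));p=x[w]
    if len(p): 
        q=p.mean(0)-G;print(" mark",len(p),p.mean(0),"theta",np.arctan2(q@lf,q@dn))
    k=((mask(d,(0,0,0),(180,255,60))>0)&d["ok"]&(np.linalg.norm(x-G,axis=-1)<32)&((x-G)@n>3)&((x-G)@n<11));p=x[k]
    if len(p)>5:
        print(" bar top",len(p),p.mean(0)-G);q=np.c_[(p-G)@dn,(p-G)@lf].astype(np.float32);print(cv2.minAreaRect(q))
E
```

```text
w1 73 dot [-88.  204.9  91.6] axis foot [-100.7  173.9   85.4] grip [-116.9  173.9  118.7]
 mark 99 [-125.6  183.2  121.5] theta 0.951530584900895
 bar top 335 [-0.2 -4.   5.6]
((-0.4857163429260254, -0.49330711364746094), (41.50205612182617, 13.79417896270752), 51.62673568725586)
top0 6 dot [-87.1 203.5  91. ] axis foot [-99.8 172.6  84.8] grip [-116.   172.6  118.1]
 mark 6 [-123.8  182.2  121.4] theta 1.04822264938391
 bar top 23 [ 1.9 -0.5  8.3]
((-3.505066394805908, 2.3915061950683594), (41.03468322753906, 10.857870101928711), 62.75547790527344)
side0 7 dot [-88.6 205.9  91.6] axis foot [-101.3  175.    85.4] grip [-117.5  175.   118.7]
 mark 5 [-127.6  184.8  120.9] theta 0.8819918651255124
 bar top 24 [ 2.5 -3.9  7.4]
((-1.1031765937805176, 1.2554779052734375), (39.12907791137695, 11.476179122924805), 55.53254699707031)
```

```bash
cat >> k.py <<'E'
G=np.array([-116.9,173.5,118.7])
def kt(off): 
    p=G+n*(off-18.7);return c2w(*p)
E
python3 - <<'E'
from k import *
sync()
o=ori(6.3,26);k=kori(0.90);mid=o*R.from_rotvec((o.inv()*k).as_rotvec()*.5);print(np.degrees((o.inv()*k).as_rotvec()))
plan([(c2w(-240,-62,120),ori(6.3,24)),(c2w(-260,10,185),o),(c2w(-250,85,215),mid),(c2w(-225,150,230),k),(kt(90),k)])
E
```

```text
[ 0.66  0.52 -0.72  2.12  1.02  0.3  -2.31] [-169.6  -63.    75.6] [-0.  -4.6 -0.1]
[ 1.18766133e-14  4.45372998e-15 -1.28433798e+02]
travel [-0.445, -0.01, -0.704] rot [0.0, -0.012, 0.0] rows>=1.7  tcp [533. -76. 120.]
travel [0.082, -0.719, -0.676] rot [0.0, 0.017, 0.0] rows>=2.0  tcp [505.  -7. 185.]
travel [0.223, -0.75, -0.226] rot [0.001, -0.0, -0.535] rows>=7.5  tcp [507.  69. 215.]
travel [0.711, -0.021, -0.025] rot [-0.0, -0.0, -0.535] rows>=7.5  tcp [524. 136. 230.]
travel [-0.117, 0.525, 0.762] rot [0.0, -0.0, 0.0] rows>=1.9  tcp [598. 168. 183.]
```

Call:
arm_command:
  targets:
    - {"claw": -1, "travel": [-0.2, 0, -0.3], "rotation": [0, 0, 0]}
    - {"claw": -1, "travel": [-0.445, 0, -0.704], "rotation": [0, -0.012, 0]}
    - {"claw": -1, "travel": [-0.445, 0, -0.704], "rotation": [0, -0.012, 0]}

```text
t: 20.55
eef_pos: [534.2, -78.9, 122.8]
orientation: [-3.045, -0.164, -0.658]
wrist_force: [0.6, -0.6, 0.4]
finger_gap: -0.3
grasp_force: 0.0
```

Call:
arm_command:
  targets:
    - {"claw": 0.2, "travel": [0.082, -0.72, -0.676], "rotation": [0, 0.017, 0]}
    - {"claw": 0.2, "travel": [0.082, -0.72, -0.676], "rotation": [0, 0.017, 0]}
    - {"claw": 0.2, "travel": [0.082, -0.72, -0.676], "rotation": [0, 0.017, 0]}

```text
t: 20.85
eef_pos: [509.7, -1.3, 190.6]
orientation: [-3.025, -0.181, -0.722]
wrist_force: [0.8, -0.8, -0.0]
finger_gap: 43.4
grasp_force: 0.0
```

Call:
arm_command:
  targets:
    - {"claw": 0.2, "travel": [0.22, -0.75, -0.226], "rotation": [0, 0, -0.535]}
    - {"claw": 0.2, "travel": [0.22, -0.75, -0.226], "rotation": [0, 0, -0.535]}
    - {"claw": 0.2, "travel": [0.22, -0.75, -0.226], "rotation": [0, 0, -0.535]}
    - {"claw": 0.2, "travel": [0.22, -0.75, -0.226], "rotation": [0, 0, -0.535]}
    - {"claw": 0.2, "travel": [0.22, -0.75, -0.226], "rotation": [0, 0, -0.535]}
    - {"claw": 0.2, "travel": [0.22, -0.75, -0.226], "rotation": [0, 0, -0.535]}
    - {"claw": 0.2, "travel": [0.22, -0.75, -0.226], "rotation": [0, 0, -0.535]}
    - {"claw": 0.2, "travel": [0.22, -0.75, -0.226], "rotation": [0, 0, -0.535]}
    - {"claw": 0.2, "travel": [0.22, -0.75, -0.226], "rotation": [0, 0, -0.535]}

```text
t: 21.75
eef_pos: [510.2, 68.6, 216.9]
orientation: [2.333, 1.654, 0.591]
wrist_force: [-0.3, 0.6, -0.0]
finger_gap: 51.3
grasp_force: 0.0
```

Call:
arm_command:
  targets:
    - {"claw": 0.2, "travel": [0.71, -0.02, -0.025], "rotation": [0, 0, -0.535]}
    - {"claw": 0.2, "travel": [0.71, -0.02, -0.025], "rotation": [0, 0, -0.535]}
    - {"claw": 0.2, "travel": [0.71, -0.02, -0.025], "rotation": [0, 0, -0.535]}
    - {"claw": 0.2, "travel": [0.71, -0.02, -0.025], "rotation": [0, 0, -0.535]}
    - {"claw": 0.2, "travel": [0.71, -0.02, -0.025], "rotation": [0, 0, -0.535]}
    - {"claw": 0.2, "travel": [0.71, -0.02, -0.025], "rotation": [0, 0, -0.535]}
    - {"claw": 0.2, "travel": [0.71, -0.02, -0.025], "rotation": [0, 0, -0.535]}
    - {"claw": 0.2, "travel": [0.71, -0.02, -0.025], "rotation": [0, 0, -0.535]}
    - {"claw": 0.2, "travel": [0.71, -0.02, -0.025], "rotation": [0, 0, -0.535]}

```text
t: 22.65
eef_pos: [527.5, 135.7, 232.0]
orientation: [1.047, 2.511, 0.312]
wrist_force: [0.2, 0.6, -0.5]
finger_gap: 51.0
grasp_force: 0.0
```

```bash
python3 - <<'E'
from k import *
sync();k=kori(.9);plan([(kt(90),k),(kt(0),k)])
E
```

```text
[ 0.83  0.34 -1.44  2.11  0.85  0.71 -0.34] [-221.9  149.2  232. ] [   4.    -1.8 -128.4]
travel [-0.084, 0.495, 0.77] rot [0.004, 0.002, -0.0] rows>=1.8  tcp [598. 168. 183.]
travel [-0.001, 0.001, 0.9] rot [-0.0, -0.0, -0.0] rows>=1.8  tcp [637. 172. 102.]
```

Call:
arm_command:
  targets:
    - {"claw": 0.2, "travel": [-0.084, 0.495, 0.77], "rotation": [0.004, 0.002, 0]}
    - {"claw": 0.2, "travel": [-0.084, 0.495, 0.77], "rotation": [0.004, 0.002, 0]}
    - {"claw": 0.2, "travel": [-0.084, 0.495, 0.77], "rotation": [0.004, 0.002, 0]}
    - {"claw": 0.2, "travel": [-0.084, 0.495, 0.77], "rotation": [0.004, 0.002, 0]}

```text
t: 23.05
eef_pos: [597.2, 169.9, 181.3]
orientation: [1.052, 2.522, 0.306]
wrist_force: [-1.0, 0.4, 0.4]
finger_gap: 51.3
grasp_force: 0.0
```

```bash
python3 - <<'E'
from k import *
from plant import vision
sync();k=kori(.9);plan([(kt(25),k),(kt(0),k)])
d=vision.snapshot("wrist");np.savez("w9.npz",**d);cv2.imwrite("pics/w9.png",d["pixels"][...,::-1])
d=load(d);x=w2c(d["xyz"])
p=x[((mask(d,(0,0,0),(180,255,60))>0)&d["ok"]&(np.linalg.norm(x-G,axis=-1)<32)&((x-G)@n>3)&((x-G)@n<11))]
print(len(p),cv2.minAreaRect(np.c_[(p-G)@dn,(p-G)@lf].astype(np.float32)))
E
```

```text
[ 0.47  0.5  -1.15  2.    1.05  0.75 -0.5 ] [-148.8  175.5  181.3] [   4.8   -2.1 -128.3]
travel [-0.025, -0.002, 0.64] rot [-0.001, -0.002, -0.0] rows>=1.3  tcp [626. 171. 124.]
travel [-0.0, 0.0, 0.25] rot [0.0, 0.0, -0.0] rows>=0.5  tcp [637. 172. 102.]
568 ((-0.36792898178100586, 1.5466575622558594), (40.45280456542969, 13.138531684875488), 51.989681243896484)
```

View pics/w9.png

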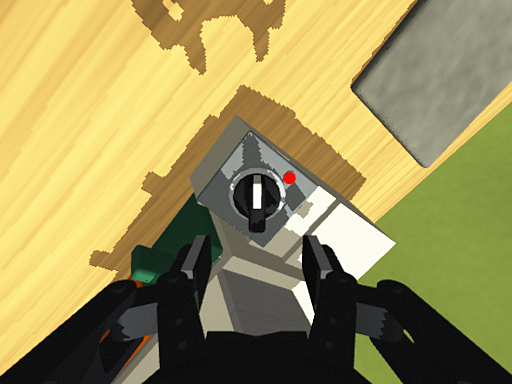

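Call:
arm_command:
  targets:
    - {"claw": 0.2, "travel": [-0.02, -0.005, 0.25], "rotation": [0, 0, 0]}
    - {"claw": 0.2, "travel": [-0.02, -0.005, 0.5], "rotation": [0, 0, 0]}
    - {"claw": 0.2, "travel": [-0.02, -0.005, 0.75], "rotation": [0, 0, 0]}
    - {"claw": 0.2, "travel": [-0.02, -0.005, 0.88], "rotation": [0, 0, 0]}
    - {"claw": 0.2, "travel": [-0.02, -0.005, 0.88], "rotation": [0, 0, 0]}

```text
t: 23.6
eef_pos: [636.5, 168.4, 103.7]
orientation: [1.054, 2.518, 0.302]
wrist_force: [-0.2, -0.4, -0.9]
finger_gap: 51.2
grasp_force: 0.0
```

```bash
python3 - <<'E'
from k import *
G[1]+=1
sync();k=kori(.9);plan([(kt(0),k)])
E
```

```text
[ 0.34  0.64 -0.99  1.99  1.27  0.69 -0.65] [-109.9  169.7  103.7] [   4.5   -2.3 -128.2]
travel [0.036, 0.032, 0.022] rot [-0.001, 0.0, -0.001] rows>=0.1  tcp [637. 173. 102.]
```

Call:
arm_command:
  targets:
    - {"claw": 0.2, "travel": [0.036, 0.032, 0.015], "rotation": [0, 0, 0]}
    - {"claw": 0.2, "travel": [0.036, 0.032, 0.015], "rotation": [0, 0, 0]}
    - {"claw": -1, "travel": [0.036, 0.032, 0.015], "rotation": [0, 0, 0]}
    - {"claw": -1, "travel": [0.036, 0.032, 0.015], "rotation": [0, 0, 0]}
    - {"claw": -1, "travel": [0.036, 0.032, 0.015], "rotation": [0, 0, 0]}
    - {"claw": -1, "travel": [0.036, 0.032, 0.015], "rotation": [0, 0, 0]}
    - {"claw": -1, "travel": [0.036, 0.032, 0.015], "rotation": [0, 0, 0]}
    - {"claw": -1, "travel": [0.036, 0.032, 0.015], "rotation": [0, 0, 0]}
  grip_force: 40

```text
t: 24.4
eef_pos: [636.3, 173.9, 102.9]
orientation: [1.05, 2.519, 0.299]
wrist_force: [-8.8, -4.1, 8.1]
finger_gap: 13.3
grasp_force: 39.5
```

```bash
python3 - <<'E'
from k import *
G[1]+=1
sync();c=np.load("cmd.npy");r=R.from_rotvec(c[3:])
M=(R.from_euler('z',-YAW)*r).as_matrix();x=M[:,0];print("theta tool",np.arctan2(x@lf,x@dn))
plan([(kt(0),kori(.9)),(kt(0),kori(2.0))])
E
```

```text
[ 0.33  0.65 -0.99  1.98  1.27  0.7  -0.66] [-109.5  175.2  102.9] [   4.5   -2.4 -128.4]
theta tool 0.8994502629713774
travel [-0.007, -0.002, 0.012] rot [-0.002, 0.001, 0.0] rows>=0.0  tcp [637. 173. 102.]
travel [-0.0, 0.0, 0.0] rot [0.0, -0.0, 0.525] rows>=7.3  tcp [637. 173. 102.]
```

Call:
arm_command:
  targets:
    - {"claw": -1, "travel": [0, 0, 0], "rotation": [0, 0, 0.06]}
    - {"claw": -1, "travel": [0, 0, 0], "rotation": [0, 0, 0.12]}
    - {"claw": -1, "travel": [0, 0, 0], "rotation": [0, 0, 0.18]}
    - {"claw": -1, "travel": [0, 0, 0], "rotation": [0, 0, 0.24]}
    - {"claw": -1, "travel": [0, 0, 0], "rotation": [0, 0, 0.3]}
    - {"claw": -1, "travel": [0, 0, 0], "rotation": [0, 0, 0.36]}
    - {"claw": -1, "travel": [0, 0, 0], "rotation": [0, 0, 0.42]}
    - {"claw": -1, "travel": [0, 0, 0], "rotation": [0, 0, 0.48]}
    - {"claw": -1, "travel": [0, 0, 0], "rotation": [0, 0, 0.525]}
    - {"claw": -1, "travel": [0, 0, 0], "rotation": [0, 0, 0.525]}

```text
t: 25.4
eef_pos: [637.6, 174.1, 103.5]
orientation: [2.319, 1.674, 0.573]
wrist_force: [-3.4, -3.8, 6.0]
finger_gap: 13.3
grasp_force: 39.5
```

```bash
python3 - <<'E'
from k import *
sync();c=np.load("cmd.npy");r=R.from_rotvec(c[3:])
M=(R.from_euler('z',-YAW)*r).as_matrix();x=M[:,0];print("theta tool",np.arctan2(x@lf,x@dn))
E
```

```text
[ 0.25  0.59 -0.86  1.99  1.21  0.62 -1.73] [-108.2  175.2  103.5] [  2.1  -3.6 -65.3]
theta tool 2.000842224450027
```

Turned to 2.00. Open gently and back off along the axis.

Call:
arm_command:
  targets:
    - {"claw": -0.4, "travel": [0, 0, 0], "rotation": [0, 0, 0]}
    - {"claw": 0.2, "travel": [0, 0, 0], "rotation": [0, 0, 0]}
    - {"claw": 0.2, "travel": [0, 0, 0], "rotation": [0, 0, 0]}
    - {"claw": 0.2, "travel": [0, 0, 0], "rotation": [0, 0, 0]}
    - {"claw": 0.2, "travel": [0, 0, -0.3], "rotation": [0, 0, 0]}
    - {"claw": 0.2, "travel": [0, 0, -0.7], "rotation": [0, 0, 0]}
    - {"claw": 0.2, "travel": [0, 0, -1.0], "rotation": [0, 0, 0]}
    - {"claw": 0.2, "travel": [0, 0, -1.0], "rotation": [0, 0, 0]}

```text
t: 26.2
eef_pos: [593.8, 171.8, 196.3]
orientation: [2.315, 1.678, 0.579]
wrist_force: [0.9, -0.0, 0.3]
finger_gap: 51.3
grasp_force: 0.0
```

```bash
python3 - <<'E'
from k import *
from plant import vision
sync();plan([(c2w(-235,130,240),kori(2.0))])
d=vision.snapshot("wrist");np.savez("w10.npz",**d);cv2.imwrite("pics/w10.png",d["pixels"][...,::-1])
d=load(d);x=w2c(d["xyz"])
p=x[((mask(d,(0,0,0),(180,255,60))>0)&d["ok"]&(np.linalg.norm(x-G,axis=-1)<32)&((x-G)@n>3)&((x-G)@n<11))]
print(len(p),cv2.minAreaRect(np.c_[(p-G)@dn,(p-G)@lf].astype(np.float32)))
w=((mask(d,(0,0,150),(180,60,255))>0)&d["ok"]&(np.linalg.norm(x-G,axis=-1)<32)&((x-G)@n>0)&((x-G)@n<12));q=x[w].mean(0)-G;print("mark",w.sum(),np.arctan2((q[1]-1.5),q@dn))
E
```

```text
[ 0.41  0.41 -1.05  2.    0.93  0.68 -1.51] [-152.   177.7  196.3] [  2.2  -3.3 -65.5]
travel [-0.663, -0.305, -0.759] rot [0.002, -0.001, 0.001] rows>=2.1  tcp [517. 115. 240.]
513 ((-1.1593044996261597, 1.1829051971435547), (13.610554695129395, 40.6916618347168), 24.97993278503418)
mark 189 2.0745379922283655
```

View pics/w10.png

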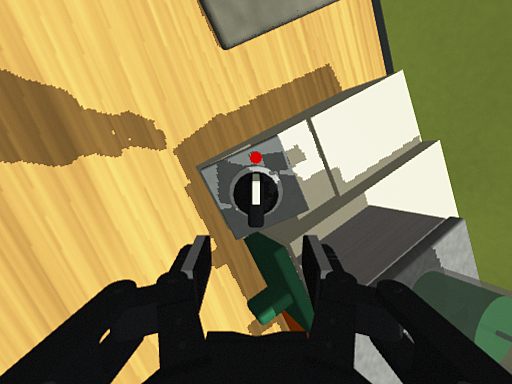

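Call:
arm_command:
  targets:
    - {"claw": 0.2, "travel": [-0.66, -0.3, -0.76], "rotation": [0, 0, 0]}
    - {"claw": 0.2, "travel": [-0.66, -0.3, -0.76], "rotation": [0, 0, 0]}
    - {"claw": 0.2, "travel": [-0.66, -0.3, -0.76], "rotation": [0, 0, 0]}
    - {"claw": 0.2, "travel": [-0.66, -0.3, -0.76], "rotation": [0, 0, 0]}
    - {"claw": 0.2, "travel": [-0.66, -0.3, -0.76], "rotation": [0, 0, 0]}

```text
t: 26.75
eef_pos: [517.6, 112.7, 236.9]
orientation: [2.32, 1.674, 0.573]
wrist_force: [0.6, -0.2, 0.1]
finger_gap: 51.0
grasp_force: 0.0
```

```bash
python3 - <<'E'
from k import *
from plant import vision,ticket
np.set_printoptions(precision=1,suppress=True)
for f in ("side","wrist"):
    d=load(vision.snapshot(f));x=w2c(d["xyz"])
    for lo,hi in(((5,180,60),(15,255,255)),((60,80,20),(90,255,200))):
        p=x[(mask(d,lo,hi)>0)&d["ok"]&(abs(x[...,0]+130)<150)&(abs(x[...,1])<125)&(x[...,2]>100)&(x[...,2]<113)]
        if len(p): print(f,len(p),np.percentile(p[:,0],[2,50,98]))
print(ticket.close_job())
E
```

```text
side 109 [-141.8 -118.4 -109.7]
side 9 [-158.6 -151.9 -145.8]
wrist 184 [-117.1 -111.5 -106.8]
wrist 1530 [-157.3 -117.8 -107.1]
the job is handed in; nothing more can be done
None
```

The job is handed in after about 27 s on the robot's clock; no verdict came back. By my measurements both drawers are shut, the knob is at about 2.0 rad pointing at the red dot, and the bottle was upright and let go in the orange drawer's front compartment when last seen, before I pushed that drawer gently shut.

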